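# Square up the soap bar and hold the packing crate's gate open

### The job

First slide the loose bar of soap along the loading board, without picking it up, until it sits square in the corner of the two metal stops, its long side against the side stop and its end against the end stop, clear of the gate's swing. Then open the crate's gate: squeeze the two red transport-lock tabs together, after that squeeze the two blue bolt tabs together and, keeping them squeezed, pull the gate open past its half-open click until it stands wide, beyond square to the crate's end. Finish while still holding the gate wide open (it swings back if let go), with the bar still in its corner and the other things on the bench left where they were.

Things in the scene. Friction and masses are not known exactly. Their poses are not given: they have to be found in the camera images.
- crate: Orange vented plastic crate, 240 (its x) x 340 (its y) x 120 mm high, open top, walls 8 mm, locked to the bench in a cradle. Origin: centre of its underside on the bench; z up. The gate closes its -y end; two wrapped bars lie inside.
- gate_hinge (a point): Point on the gate's upright hinge axis, 117 mm above the bench (top face of the gate's top rail), at crate x +104, y -178 mm. Site axes turn with the gate: from here its -x axis runs along the gate to the free edge, -y is the gate's outer face, z up. The cream gate leaf is 10 mm thick, from 24 to 117 mm above the bench.
- gate_free_edge (a point): Point at the free (unhinged) end of the gate's top rail, 204 mm from the hinge axis. With the gate closed the bolt reaches 14 mm further, into a steel keeper on the crate's corner post that is 128 mm high: keep fingertips above 132 mm when squeezing the blue tabs.
- gate (a joint): Gate angle in rad: 0 closed, grows as the free edge swings outwards (to the crate's -y) and then round to its +x, counter-clockwise from above; 1.57 square to the crate's end, stop at 1.95. A damped closing spring (0.1 N m at 0 to 0.3 N m at 1.95) always pulls it shut. The click stop resists from about 0.2 to 0.6 rad (up to 0.6 N m in all, some 4 N at the blue tabs); let go beyond it, the gate swings back and rests at about 0.95 rad. So wide open has to be held.
- lock (a joint): Transport lock, a cross slide, in m: 0 locked, 0.014 fully drawn (moving across the gate, from its outer face towards the crate's inside). Stiff, about 3 N, and stays where it is left. Locked, a steel block stands behind the blue bolt's tail and stops it after 2 mm; past 0.010 it is clear of it.
- bolt (a joint): Blue bolt, in m: 0 in the keeper, 0.014 fully drawn (towards the hinge). A spring returns it: 4.5 N at 0, 9 N at 0.014. The gate is free when it is drawn beyond 0.010; once the gate is ajar by 0.1 rad it may spring back.
- lock_tab (a point): Moving red tab: upright paddle 8 mm thick across the gate, 22 mm wide along it, from 117 to 160 mm above the bench. Point at its middle, 150 mm above the bench, 61 mm from the hinge axis along the gate, 22 mm outside (-y of) the gate's mid plane as locked. Slides 14 mm inwards, towards lock_rest_tab.
- lock_rest: Fixed dark red tab on the gate, same paddle as the moving one; its body origin lies on the hinge axis at bench height, so use lock_rest_tab.
- lock_rest_tab (a point): Middle of the fixed dark red tab, 150 mm above the bench, 61 mm from the hinge axis along the gate, 14 mm inside (+y of) its mid plane. Squeeze it and the moving red tab together, jaws closing ACROSS the gate: 44 mm over both tabs at the start, 30 mm when fully drawn.
- bolt_tab (a point): Moving blue tab: upright paddle 8 mm thick along the gate, 22 mm wide across it, from 117 to 160 mm above the bench, on the gate's mid plane. Point at its middle, 150 mm above the bench, 178 mm from the hinge axis as bolted. Slides 14 mm towards bolt_rest_tab.
- bolt_rest: Fixed dark blue tab on the gate, same paddle as the moving one; its body origin lies on the hinge axis at bench height, so use bolt_rest_tab.
- bolt_rest_tab (a point): Middle of the fixed dark blue tab, 150 mm above the bench, 142 mm from the hinge axis. Squeeze it and the moving blue tab together, jaws closing ALONG the gate: 44 mm over both at the start, 30 mm when fully drawn. The pair also serves as the gate's pull.
- gate_leaf: The gate leaf with all it carries (catches and tabs); origin on the hinge axis at bench height, axes as gate_hinge. Any part of it may be held at the end.
- board: White loading board screwed to the bench off the crate's gate, 200 (x) x 360 (y) x 12 mm thick; origin at the centre of its underside, z up. Two aluminium stops stand 18 mm above it: the side stop, inner face at x +80 mm, from y -180 to -41 mm; the end stop, inner face at y -165 mm, from x -70 to +80 mm.
- nest (a point): Where the bar's centre (its origin) belongs on the board top when the bar sits home against both stops: board x +50, y -117.5 mm, 12 mm above the bench. Axes as the board's.
- bar: The loose bar of soap to be registered: cream with a green paper band, 60 (its x) x 95 (its y) x 32 mm high, 190 g, slightly rounded edges, lying on the board with its long side roughly along the board's y. Origin: centre of its underside, z up.
- packed_a: Bystander: wrapped white soap bar with pink band, 60 x 95 x 32 mm, inside the crate.
- packed_b: Bystander: second wrapped bar, the same, inside the crate.
- mug: Bystander: pink mug, 76 mm across, 90 mm high, on the bench beyond the board's end stop.
- carton: Bystander: small cardboard carton 55 x 90 x 45 mm, behind the board.
- film_roll: Bystander: roll of shrink film standing on end, 90 mm across, 50 mm high, behind the gate's hinge.
- tape: Bystander: roll of brown tape lying flat, 56 mm across, 18 mm high, behind the board.
- marker: Bystander: grey marker pen with a blue cap, 135 mm long, 17 mm thick, lying at the right of the board.
Things that resemble listed ones, but are neither listed nor needed, are in the scene too. Leave any purple or yellow look-alike of the bar alone.

How it is judged:
By the outcome, as a careful person would: the job done as asked, in the order asked, and still so for the second after the job is handed in, while the arm keeps its last pose, push and grip.
It also fails if it takes over 72 s, if anything falls off the work surface, if the arm or the gripper's body presses on something with over 40 N, if the wrist force passes 120 N, or if a joint passes its speed limit or range.

### The arm

A 6-joint arm with a two-finger parallel gripper is mounted at the origin on the work surface. World frame = base frame: x ahead of the robot, y to its left, z up, the work surface at z = 0. Lengths are in m, angles in rad, forces in N, time in s.
With the tool pointing down it reaches from about 0.3 to 0.875 m from the base axis. Payload 4.2 kg.
Tool frame: the origin (TCP) lies at the very end of the fingers, on their centre line; the grasp point (between the pads) lies 19 mm behind it; y points along the fingers, z is the direction in which the jaws open and shut, and the axes are right-handed (so a half turn about y gives the same grasp; the last joint's range is limited). The gripper opens to 85 mm and grips with 20 to 120 N. Pads are 22 mm wide; open, the fingers measure 114 mm over their backs; the gripper's body (76 mm by 85 mm) begins 54 mm behind the grasp point. The pads swing forward as they close: fully open they stand 13 mm farther back than shut.
Start: joints at [1.322, 0.32, 1.565, -0, 1.257, -0.02], TCP at [0.13, 0.56, 0.231] pointing down, gripper open.
Joint ranges: [-3.11, 3.11], [-0.84, 2.01], [0.21, 2.61], [-1.34, 4.49], [0.05, 2.63], [-2.56, 2.56]. Speed limits (rad/s): [2.57, 2.57, 3.14, 3.14, 3.14, 3.14].

### API

Orientations are given as a unit quaternion [x, y, z, w].
In Python, from rig import manip, eyes gives the robot as it stands. The module is installed in compiled form; this text tells all that it offers.
- The arm moves only by the tool carry_out, never from a script. Its argument "steps" is a list of rows, each an object of numbers: "x", "y", "z": the shift along the tool's x, y, z each as a share of 100 cm, from -1 to 1; "wx", "wy", "wz": the turn, a rotation vector about the tool's x, y, z each as a share of 0.5 rad, from -1 to 1. In form: [{"x": .., "y": .., "z": .., "wx": .., "wy": .., "wz": ..}, ...]. A call has 1 to 8 rows; each row is the pose to reach, as a shift and turn from the pose measured when the call began, along the tool's axes at that moment; what a row does not reach only later rows make up. A row lasts 1/10 s, in which the tool goes at most 50 mm and 8.59 degrees, less where a joint would pass 70% of its speed; a pose out of reach is approached as far as the arm can. A call with a number of a shift or a turn outside -1 to 1 is refused whole. A call with a gripper value outside its range is refused whole. "jaw" is the closure, from -1 (fully open) to 1 (shut), so that 0 is half open, set as the call begins (left out, the last holds). The fingers move at their own pace and stop on an object; "grip_force" is the grip in N (left out, the last holds). Time passes only in rows, so rows that repeat a pose let the fingers close. It gives the time, the measured TCP pose, the force and the opening at its end, in the units of the state.
- manip.read_state(): the state, without advancing time (a new reading comes with each control period).
- eyes.capture(name): name is "scene" or "top" or "wrist"; returns the picture (400x640x3 uint8, blue, green, red); there is no depth.
- eyes.calibration(name): a dict with "mtx" (3x3 intrinsics, pixels), "extrinsics" (4x4, takes a point from camera to world coordinates). Camera axes: x right, y up, looking along -z (the intrinsics and any distortion apply to the point x, -y, -z); pixel columns grow to the right and rows downward; lengths in m; the calibration is good to about 2 mm. The wrist camera is an equidistant fisheye: a pixel r from the principal point sees the ray r / f radians off the axis. A picture is of the moment at which its call begins: read the wrist's pose just before it. calibration takes no time and is no camera call; for the wrist camera it gives the pose at the moment of the call.
- manip.close_job(): hands the job in, once; it reports no verdict.
The state is a dict: "clock": time; "joints": joint angles; "dq": joint speeds; "joint_torque": joint torques, N m; "eef_pos": TCP position; "orientation": TCP orientation; "contact_force": force on the tool from outside, world axes, zero at the start; "torque": the same for the moment, N m; "grip_width": finger opening in m.
Only numpy, scipy, OpenCV 4.12 (cv2) and the standard library are available. Lean on these libraries where they do the work, as an engineer would, in place of code of your own. Each camera call takes 0.05 s, during which the arm holds its last target.

## Working session

There is one attempt and no reset: what is moved stays moved. The work goes in short steps, Python scripts to look and compute and a tool call to move; the robot and the scene stay as the last step left them, time stands still between calls to the robot, and variables do not carry over. Pictures are saved under pics/ and viewed, and the job is handed in when it is done.

Besides the shell and the picture viewer there is one more tool, called after "Request:" as name(argument=value, ...) on one line, values as JSON. carry_out: Moves the arm, as the interface text tells. Its arguments: {"type":"object","properties":{"steps":{"type":"array","items":{"type":"object","properties":{"x":{"type":"number"},"y":{"type":"number"},"z":{"type":"number"},"wx":{"type":"number"},"wy":{"type":"number"},"wz":{"type":"number"}}}},"jaw":{"type":"number"},"grip_force":{"type":"number"}},"required":["steps"]}

```bash
mkdir -p pics; python3 - <<'E'
from rig import manip, eyes
import cv2
print(manip.read_state())
for n in ["scene","top","wrist"]:
    c=eyes.calibration(n); print(n,c)
    cv2.imwrite(f"pics/{n}0.png",eyes.capture(n))
E
```

```text
{'clock': 0.0, 'joints': array([ 1.32205700e+00,  3.20299262e-01,  1.56567115e+00, -6.00676127e-06,
        1.25739544e+00, -2.00178567e-02]), 'dq': array([ 3.06813574e-03, -6.84436314e-05, -8.53877668e-04,  1.06599427e-03,
        1.24259610e-03, -3.70173015e-04]), 'joint_torque': array([-2.71331373e-03, -4.15523529e+01, -2.34158045e+01, -4.25263170e-04,
        8.38685548e-03, -7.57549884e-06]), 'eef_pos': array([0.1302658 , 0.55956451, 0.23048109]), 'orientation': array([ 0.70310925, -0.08077041,  0.08060643, -0.70186617]), 'contact_force': array([ 0.08239355,  0.13243251, -0.09678147]), 'torque': array([0.0271621 , 0.03511225, 0.00471681]), 'grip_width': 0.08520701891941528}
scene {'mtx': array([[492.74254073,   0.        , 314.31558046],
       [  0.        , 492.74254073, 207.60602552],
       [  0.        ,   0.        ,   1.        ]]), 'extrinsics': array([[-0.57837593, -0.58881689,  0.56460247,  1.33591788],
       [ 0.81562004, -0.43067652,  0.38636989,  0.43984675],
       [ 0.01565991,  0.68396813,  0.72934379,  1.14075144],
       [ 0.        ,  0.        ,  0.        ,
[... 268 characters left out ...]
0.99922488,  0.03886441, -0.0062607 , -0.09035206],
       [ 0.00216634,  0.21308856,  0.97703049,  1.38111293],
       [ 0.        ,  0.        ,  0.        ,  1.        ]])}
wrist {'mtx': array([[309.70691629,   0.        , 320.58637928],
       [  0.        , 309.70691629, 200.54189172],
       [  0.        ,   0.        ,   1.        ]]), 'extrinsics': array([[ 2.25844411e-01, -9.32636752e-01, -2.81394723e-01,
         5.85642054e-02],
       [ 9.74162903e-01,  2.15929403e-01,  6.61901187e-02,
         5.77096857e-01],
       [-9.69942782e-04, -2.89072969e-01,  9.57306575e-01,
         3.72546377e-01],
       [ 0.00000000e+00,  0.00000000e+00,  0.00000000e+00,
         1.00000000e+00]])}
```

View pics/scene0.png

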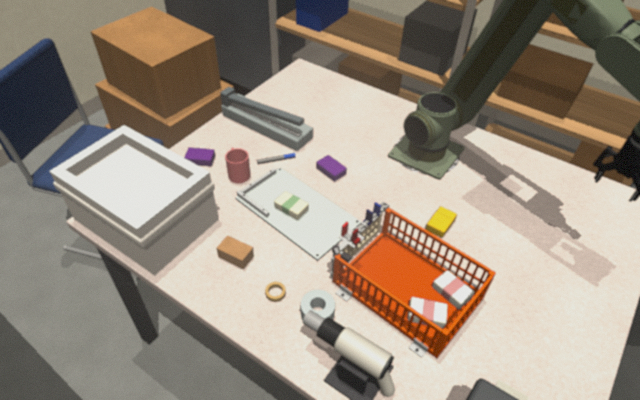

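View pics/top0.png

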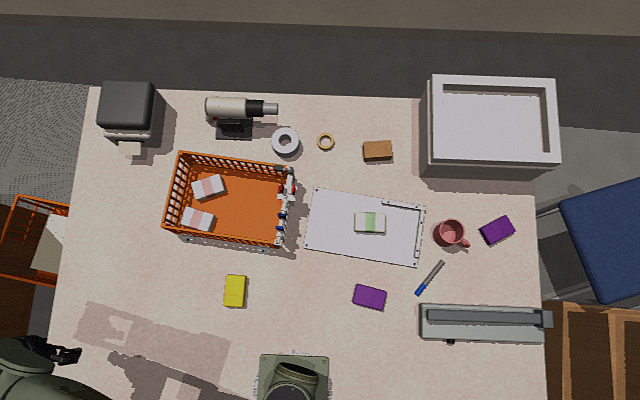

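View pics/wrist0.png

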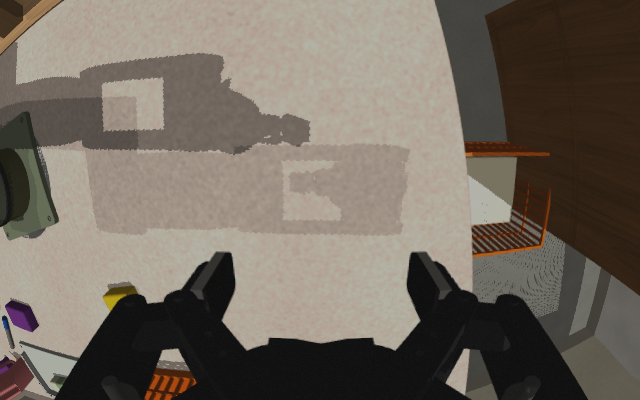

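The top view shows the cream bar with the green band at about (370,222) on the white board. The side stop is near (402,203) and the end stop near (422,235). The gate is at the crate's right end, around x=285. The look-alikes are purple at (369,296) and (497,230), and yellow at (235,291). Next I'll zoom in.

```bash
cat > h.py <<'E'
import numpy as np, cv2
from rig import manip, eyes
def ray(n,u,v,cal=None):
    c=cal or eyes.calibration(n); K=c["mtx"]; E=c["extrinsics"]
    a=(u-K[0,2])/K[0,0]; b=(v-K[1,2])/K[1,1]
    if n=="wrist":
        r=np.hypot(a,b); s=np.sin(r)/r if r>1e-9 else 1
        d=np.array([a*s,-b*s,-np.cos(r)])
    else: d=np.array([a,-b,-1.])
    return E[:3,3],E[:3,:3]@d
def onz(n,u,v,z,cal=None):
    o,d=ray(n,u,v,cal); return o+d*(z-o[2])/d[2]
def proj(n,P,cal=None):
    c=cal or eyes.calibration(n); K=c["mtx"]; E=c["extrinsics"]
    p=E[:3,:3].T@(np.asarray(P)-E[:3,3]); x,y,z=p[0],-p[1],-p[2]
    if n=="wrist":
        h=np.hypot(x,y); t=np.arctan2(h,z); x,y=x/h*t,y/h*t
    else: x,y=x/z,y/z
    return np.array([K[0,0]*x+K[0,2],K[1,1]*y+K[1,2]])
def crop(im,x0,y0,x1,y1,k,name):
    cv2.imwrite(name,cv2.resize(im[y0:y1,x0:x1],None,fx=k,fy=k,interpolation=cv2.INTER_CUBIC))
E
python3 - <<'E'
from h import *
t=cv2.imread("pics/top0.png"); s=cv2.imread("pics/scene0.png")
crop(t,270,150,440,280,4.6,"pics/c1.png")
crop(s,220,140,420,290,4,"pics/c2.png")
# masks
hsv=cv2.cvtColor(t,cv2.COLOR_BGR2HSV)
roi=np.zeros(t.shape[:2],np.uint8); roi[180:275,295:435]=1
wb=((hsv[...,1]<25)&(hsv[...,2]>150)).astype(np.uint8)*roi
cs,_=cv2.findContours(wb,cv2.RETR_EXTERNAL,cv2.CHAIN_APPROX_NONE)
c=max(cs,key=cv2.contourArea); r=cv2.minAreaRect(c);print(r)
for p in cv2.boxPoints(r): print(p,onz("top",*p,0.012))
E
```

```text
((367.5923156738281, 226.6214599609375), (120.9312973022461, 63.48331069946289), 10.256820678710938)
[302.44098 247.08931] [ 0.42689466 -0.01091398  0.012     ]
[313.74487 184.6205 ] [ 0.6296503  -0.03699516  0.012     ]
[432.74365 206.15361] [ 0.57392331 -0.41950886  0.012     ]
[421.43976 268.62244] [ 0.37483117 -0.38215571  0.012     ]
```

View pics/c1.png

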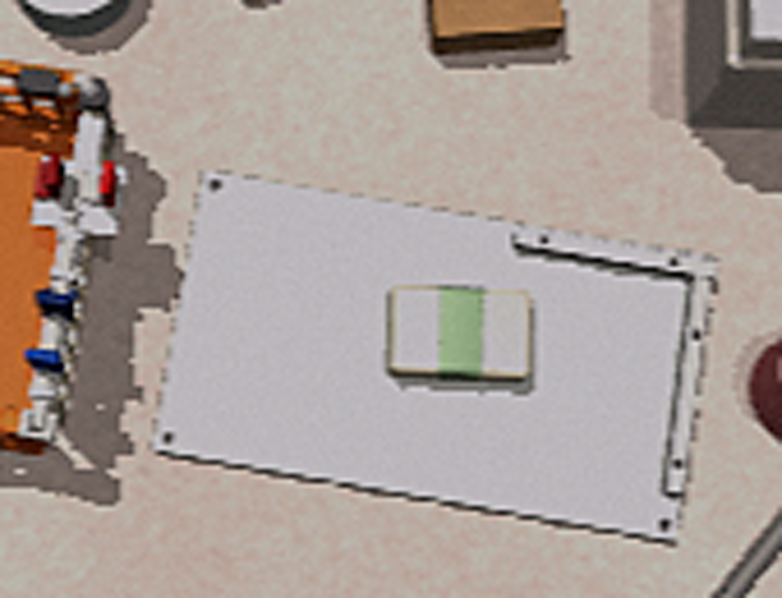

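View pics/c2.png

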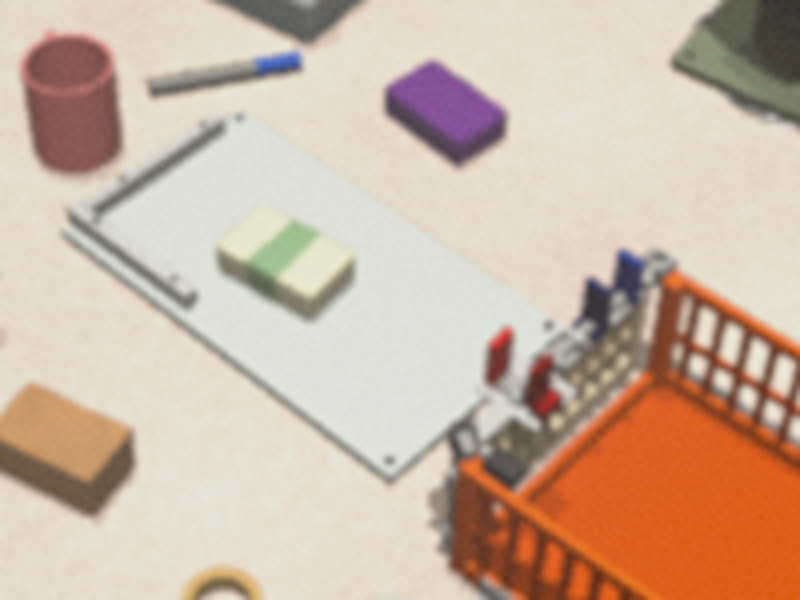

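The crops confirm that the cream bar with the green band is the target. Its top corners in the crop are about (390,287), (530,292), (528,378) and (388,373). The board, both stops and the two tab pairs are also clear. Next I'll measure them.

```bash
python3 - <<'E'
from h import *
f=lambda x,y:(270+(x+.5)/4.6-.5,150+(y+.5)/4.6-.5)
def M(l,z):
    P=[onz("top",*f(*p),z)[:2] for p in l]
    return np.array(P)
B=M([(203,172),(718,258),(675,543),(155,452)],.012)  # TL(+x,+y) TR(+x,-y) BR BL
print("board",B.round(4)); 
for i in range(4): print(np.linalg.norm(B[i]-B[(i+1)%4]).round(4),end=' ')
c=B.mean(0); d=(B[0]-B[1]+B[3]-B[2]); yaw=np.arctan2(-d[0],d[1]); print("ctr",c,"yaw deg",np.degrees(yaw))
t=cv2.imread("pics/top0.png").astype(int)
# stops tops z=.030, inner edge approx
print("side stop inner(top z.03)",M([(515,245),(686,277)],.03).round(4))
print("end stop inner",M([(690,280),(667,494)],.03).round(4))
b=M([(390,287),(530,292),(528,378),(388,373)],.044);print("bar",b.round(4),b.mean(0))
for i in range(4): print(np.linalg.norm(b[i]-b[(i+1)%4]).round(4),end=' ')
R=np.array([[np.cos(yaw),-np.sin(yaw)],[np.sin(yaw),np.cos(yaw)]])
print("bar in board",((b-c)@R).round(4))
for nm,p,z in [("redmov",(108,180),.16),("redfix",(47,178),.16),("blufix",(57,298),.16),("blumov",(44,355),.16)]:
    print(nm,M([p],z))
# two-view triangulation red, blue by scene clicks
g=lambda x,y:(220+(x+.5)/4-.5,140+(y+.5)/4-.5)
for nm,p in [("redmov top",(502,332)),("redfix",(544,362)),("blufix",(598,285)),("blumov",(630,256))]:
    print(nm,"scene",onz("scene",*g(*p),.16))
b=[onz("scene",*g(*p),.012) for p in [(240,115),(390,482)]];print("board sc",b)
E
```

```text
board [[ 0.6217 -0.0373]
 [ 0.5745 -0.397 ]
 [ 0.3772 -0.3664]
 [ 0.4246 -0.0137]]
0.3628 0.1997 0.3559 0.1986 ctr [ 0.49950614 -0.20363406] yaw deg -7.564252571230585
side stop inner(top z.03) [[ 0.5742 -0.254 ]
 [ 0.5564 -0.371 ]]
end stop inner [[ 0.5544 -0.3738]
 [ 0.4081 -0.3576]]
bar [[ 0.5387 -0.1684]
 [ 0.539  -0.2629]
 [ 0.4804 -0.2622]
 [ 0.48   -0.1685]] [ 0.50951078 -0.21548051]
0.0945 0.0586 0.0936 0.0586 bar in board [[ 0.0342  0.0401]
 [ 0.0469 -0.0535]
 [-0.0113 -0.0605]
 [-0.0239  0.0322]]
redmov [[0.57665661 0.01587361]]
redfix [[0.57642449 0.05394499]]
blufix [[0.50066294 0.04306567]]
blumov [[0.46492513 0.04884348]]
redmov top scene [0.57298258 0.01801412 0.16      ]
redfix scene [0.57876472 0.05452938 0.16      ]
blufix scene [0.4986459  0.04763633 0.16      ]
blumov scene [0.46214761 0.0514124  0.16      ]
board sc [array([ 0.38287188, -0.35844157,  0.012     ]), array([ 0.62510945, -0.03269601,  0.012     ])]
```

```bash
cat >> h.py <<'E'
from scipy.spatial.transform import Rotation as Ro
def down(psi):
    "tool down, jaw axis z at world heading psi (deg)"
    p=np.radians(psi); z=np.array([np.cos(p),np.sin(p),0]); y=np.array([0,0,-1.]); x=np.cross(y,z)
    return Ro.from_matrix(np.c_[x,y,z])
def plan(*targets,st=None):
    s=st or manip.read_state(); R0=Ro.from_quat(s["orientation"]); p0=s["eef_pos"]
    m=R0.as_matrix(); print("t",round(s["clock"],2),"tcp",p0.round(4),"jaw hdg",np.degrees(np.arctan2(m[1,2],m[0,2])).round(2),"y",m[:,1].round(3),"F",s["contact_force"].round(1),"w",round(s["grip_width"],4),"q",s["joints"].round(2))
    for P,psi in targets:
        d=R0.inv().apply(np.array(P)-p0); r=(R0.inv()*down(psi)).as_rotvec()/0.5
        print("  ->",P,psi," xyz",d.round(4)," w",r.round(3))
E
python3 - <<'E'
from h import *
plan(((.55,-.13,.25),172.5),((.55,-.13,.25),-7.5))
E
```

```text
t 0.15 tcp [0.1303 0.5597 0.2307] jaw hdg 76.89 y [-0.    -0.001 -1.   ] F [-0.2  0.2  0.2] w 0.0853 q [ 1.32  0.32  1.57 -0.    1.26 -0.02]
  -> (0.55, -0.13, 0.25) 172.5  xyz [ 0.5651 -0.0186 -0.5766]  w [ 2.000e-03 -3.337e+00 -2.000e-03]
  -> (0.55, -0.13, 0.25) -7.5  xyz [ 0.5651 -0.0186 -0.5766]  w [2.000e-03 2.946e+00 2.000e-03]
```

Request:
carry_out(steps=[{"x":0.28,"y":-0.02,"z":-0.28,"wy":1},{"x":0.28,"y":-0.02,"z":-0.28,"wy":1},{"x":0.28,"y":-0.02,"z":-0.28,"wy":1},{"x":0.28,"y":-0.02,"z":-0.28,"wy":1},{"x":0.28,"y":-0.02,"z":-0.28,"wy":1},{"x":0.28,"y":-0.02,"z":-0.28,"wy":1},{"x":0.28,"y":-0.02,"z":-0.28,"wy":1}], jaw=0.4, grip_force=40)

```text
schema error: expected keys x, y, z, wx, wy, wz
```

```bash
python3 - <<'E'
from h import *
plan(((.53,-.10,.25),-7.3))
E
```

```text
t 0.15 tcp [0.1303 0.5597 0.2307] jaw hdg 76.89 y [-0.    -0.001 -1.   ] F [-0.2  0.2  0.2] w 0.0853 q [ 1.32  0.32  1.57 -0.    1.26 -0.02]
  -> (0.53, -0.1, 0.25) -7.3  xyz [ 0.5389 -0.0186 -0.5519]  w [2.000e-03 2.939e+00 2.000e-03]
```

Request:
carry_out(steps=[{"x":0.27,"y":-0.02,"z":-0.28,"wx":0,"wy":1,"wz":0},{"x":0.27,"y":-0.02,"z":-0.28,"wx":0,"wy":1,"wz":0},{"x":0.27,"y":-0.02,"z":-0.28,"wx":0,"wy":1,"wz":0},{"x":0.27,"y":-0.02,"z":-0.28,"wx":0,"wy":1,"wz":0},{"x":0.27,"y":-0.02,"z":-0.28,"wx":0,"wy":1,"wz":0},{"x":0.27,"y":-0.02,"z":-0.28,"wx":0,"wy":1,"wz":0},{"x":0.27,"y":-0.02,"z":-0.28,"wx":0,"wy":1,"wz":0},{"x":0.27,"y":-0.02,"z":-0.28,"wx":0,"wy":1,"wz":0}], jaw=0.4, grip_force=40)

```text
clock: 0.95
eef_pos: [0.3304, 0.2234, 0.2512]
orientation: [0.661, -0.252, 0.253, -0.66]
contact_force: [-0.0, -0.4, 0.0]
grip_width: 0.0256
```

```bash
python3 - <<'E'
from h import *
plan(((.53,-.10,.25),-7.3))
E
```

```text
t 0.95 tcp [0.3304 0.2234 0.2512] jaw hdg 48.2 y [ 0.    -0.002 -1.   ] F [-0.  -0.4  0. ] w 0.0256 q [ 0.57  0.02  1.89 -0.    1.23 -0.27]
  -> (0.53, -0.1, 0.25) -7.3  xyz [ 0.3644  0.0017 -0.108 ]  w [1.000e-03 1.937e+00 3.000e-03]
```

Request:
carry_out(steps=[{"x":0.36,"y":0.0,"z":-0.11,"wx":0,"wy":1,"wz":0},{"x":0.36,"y":0.0,"z":-0.11,"wx":0,"wy":1,"wz":0},{"x":0.36,"y":0.0,"z":-0.11,"wx":0,"wy":1,"wz":0},{"x":0.36,"y":0.0,"z":-0.11,"wx":0,"wy":1,"wz":0},{"x":0.36,"y":0.0,"z":-0.11,"wx":0,"wy":1,"wz":0},{"x":0.36,"y":0.0,"z":-0.11,"wx":0,"wy":1,"wz":0},{"x":0.36,"y":0.0,"z":-0.11,"wx":0,"wy":1,"wz":0},{"x":0.36,"y":0.0,"z":-0.11,"wx":0,"wy":1,"wz":0}])

```text
clock: 1.75
eef_pos: [0.5267, -0.1018, 0.2512]
orientation: [0.578, -0.408, 0.409, -0.576]
contact_force: [-0.6, 0.6, -0.4]
grip_width: 0.0256
```

```bash
python3 - <<'E'
from h import *
plan(((.522,-.125,.25),-7.3))
E
```

```text
t 1.75 tcp [ 0.5267 -0.1018  0.2512] jaw hdg 19.4 y [ 0.    -0.002 -1.   ] F [-0.6  0.6 -0.4] w 0.0256 q [-0.21  0.25  1.62 -0.    1.28 -0.55]
  -> (0.522, -0.125, 0.25) -7.3  xyz [ 0.0203  0.0012 -0.0122]  w [0.    0.932 0.005]
```

Request:
carry_out(steps=[{"x":0.025,"y":0.03,"z":-0.02,"wx":0,"wy":0.93,"wz":0},{"x":0.025,"y":0.08,"z":-0.02,"wx":0,"wy":0.93,"wz":0},{"x":0.025,"y":0.13,"z":-0.02,"wx":0,"wy":0.93,"wz":0},{"x":0.025,"y":0.15,"z":-0.02,"wx":0,"wy":0.93,"wz":0},{"x":0.025,"y":0.15,"z":-0.02,"wx":0,"wy":0.93,"wz":0}])

```text
clock: 2.25
eef_pos: [0.5135, -0.1318, 0.0978]
orientation: [-0.47, 0.532, -0.529, 0.465]
contact_force: [-0.4, -0.2, -0.2]
grip_width: 0.0259
```

```bash
python3 - <<'E'
from h import *
plan(((.511,-.130,.021),-7.3))
cal=eyes.calibration("wrist"); im=eyes.capture("wrist"); cv2.imwrite("pics/w1.png",im); np.save("cal1.npy",cal,allow_pickle=True)
E
```

```text
t 2.25 tcp [ 0.5135 -0.1318  0.0978] jaw hdg -7.25 y [-0.008  0.    -1.   ] F [-0.4 -0.2 -0.2] w 0.0259 q [-0.27  0.38  1.85 -0.    0.92 -0.14]
  -> (0.511, -0.13, 0.021) -7.3  xyz [-0.0016  0.0768 -0.0021]  w [0.016 0.002 0.002]
```

View pics/w1.png

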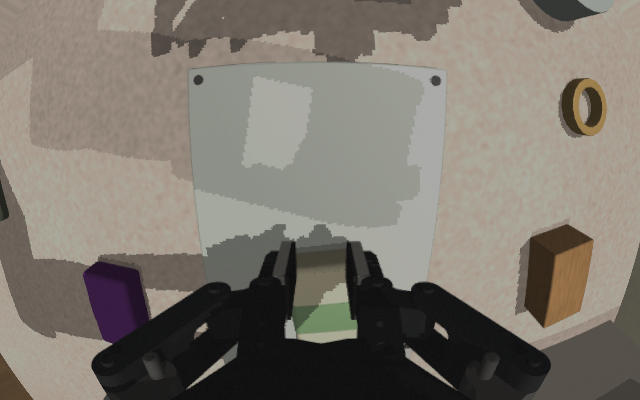

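The wrist view shows the board's +y corners at (189,68) and (446,70). The fingers are centred on the bar's end near (320,245). I'll check those corners against the top-view estimate, then go down.

```bash
python3 - <<'E'
from h import *
cal=np.load("cal1.npy",allow_pickle=True).item()
for p in [(189,69),(446,71)]: print(onz("wrist",*p,.012,cal))
E
```

```text
[ 0.42651197 -0.00933246  0.012     ]
[ 0.62053936 -0.03623857  0.012     ]
```

Request:
carry_out(steps=[{"x":0.0,"y":0.05,"z":-0.002,"wx":0,"wy":0,"wz":0},{"x":0.0,"y":0.076,"z":-0.002,"wx":0,"wy":0,"wz":0},{"x":0.0,"y":0.076,"z":-0.002,"wx":0,"wy":0,"wz":0},{"x":0.0,"y":0.076,"z":-0.002,"wx":0,"wy":0,"wz":0}])

```text
clock: 2.7
eef_pos: [0.5148, -0.1324, 0.0259]
orientation: [0.468, -0.53, 0.531, -0.467]
contact_force: [1.3, 0.7, -0.1]
grip_width: 0.0258
```

```bash
python3 - <<'E'
from h import *
plan(((.511,-.130,.021),-7.3))
E
```

```text
t 2.7 tcp [ 0.5148 -0.1324  0.0259] jaw hdg -7.18 y [ 0.    -0.002 -1.   ] F [ 1.3  0.7 -0.1] w 0.0258 q [-0.27  0.47  1.93 -0.    0.74 -0.14]
  -> (0.511, -0.13, 0.021) -7.3  xyz [-0.0019  0.0049 -0.0041]  w [-0.001  0.004  0.004]
```

Request:
carry_out(steps=[{"x":0.02,"y":0.004,"z":-0.003,"wx":0,"wy":0.01,"wz":0},{"x":0.035,"y":0.004,"z":-0.003,"wx":0,"wy":0.01,"wz":0},{"x":0.05,"y":0.004,"z":-0.003,"wx":0,"wy":0.01,"wz":0},{"x":0.065,"y":0.004,"z":-0.003,"wx":0,"wy":0.01,"wz":0},{"x":0.08,"y":0.004,"z":-0.003,"wx":0,"wy":0.01,"wz":0},{"x":0.095,"y":0.004,"z":-0.003,"wx":0,"wy":0.01,"wz":0},{"x":0.11,"y":0.004,"z":-0.003,"wx":0,"wy":0.01,"wz":0},{"x":0.12,"y":0.004,"z":-0.003,"wx":0,"wy":0.01,"wz":0}])

```text
clock: 3.5
eef_pos: [0.4965, -0.2525, 0.0221]
orientation: [0.467, -0.531, 0.532, -0.466]
contact_force: [0.9, 4.1, 3.1]
grip_width: 0.0253
```

```bash
python3 - <<'E'
from h import *
plan()
t=eyes.capture("top"); cv2.imwrite("pics/top1.png",t); crop(t,290,180,440,280,5,"pics/c3.png")
E
```

```text
t 3.5 tcp [ 0.4965 -0.2525  0.0221] jaw hdg -7.53 y [-0.    -0.002 -1.   ] F [0.9 4.1 3.1] w 0.0253 q [-0.49  0.5   1.87 -0.    0.76 -0.36]
```

View pics/c3.png

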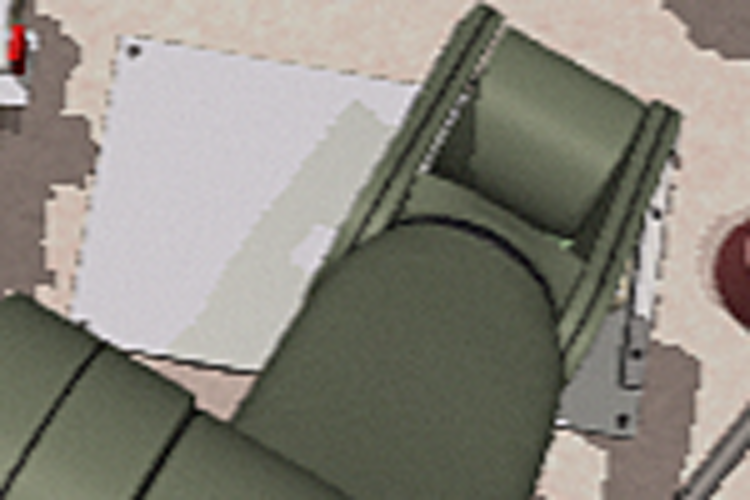

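Request:
carry_out(steps=[{"x":-0.02,"y":-0.03,"z":0,"wx":0,"wy":0,"wz":0},{"x":-0.02,"y":-0.08,"z":-0.02,"wx":0,"wy":0.3,"wz":0},{"x":0.0,"y":-0.1,"z":-0.06,"wx":0,"wy":0.6,"wz":0},{"x":0.03,"y":-0.1,"z":-0.072,"wx":0,"wy":0.9,"wz":0},{"x":0.045,"y":-0.1,"z":-0.072,"wx":0,"wy":1,"wz":0},{"x":0.045,"y":-0.1,"z":-0.072,"wx":0,"wy":1,"wz":0}])

```text
clock: 4.15
eef_pos: [0.4193, -0.2906, 0.1219]
orientation: [0.32, -0.629, 0.632, -0.319]
contact_force: [0.7, 0.6, -0.5]
grip_width: 0.0255
```

Request:
carry_out(steps=[{"x":0,"y":0,"z":0,"wx":0,"wy":0.3,"wz":0},{"x":0,"y":0,"z":0,"wx":0,"wy":0.6,"wz":0},{"x":0,"y":0,"z":0,"wx":0,"wy":0.9,"wz":0},{"x":0,"y":0,"z":0,"wx":0,"wy":1,"wz":0},{"x":0,"y":0,"z":0,"wx":0,"wy":1,"wz":0}])

```text
clock: 4.65
eef_pos: [0.42, -0.2898, 0.1209]
orientation: [0.155, -0.689, 0.691, -0.154]
contact_force: [-0.5, -0.6, -0.4]
grip_width: 0.0256
```

```bash
python3 - <<'E'
from h import *
plan(((.431,-.3025,.022),-97.5))
cal=eyes.calibration("wrist"); im=eyes.capture("wrist"); cv2.imwrite("pics/w2.png",im); np.save("cal2.npy",cal,allow_pickle=True)
E
```

```text
t 4.65 tcp [ 0.42   -0.2898  0.1209] jaw hdg -64.75 y [-0.    -0.003 -1.   ] F [-0.5 -0.6 -0.4] w 0.0256 q [-0.62  0.32  1.87 -0.    0.95  0.51]
  -> (0.431, -0.3025, 0.022) -97.5  xyz [-0.0048  0.0989  0.0159]  w [-0.007  1.143  0.002]
```

View pics/w2.png

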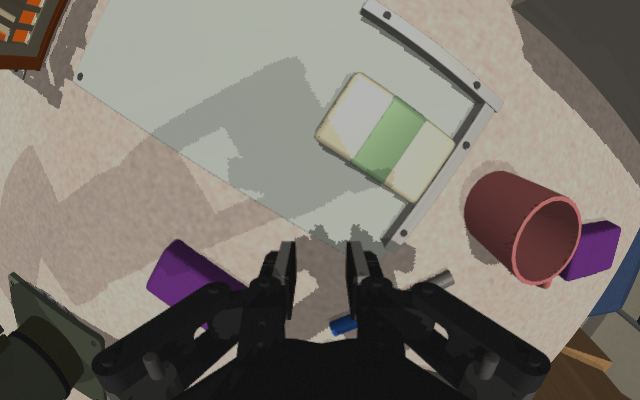

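The wrist view shows the bar's top corners at about (357,73), (455,143), (418,203) and (316,135). It's nearly parallel to both stops, whose corner is near (485,105). The marker is at (350–450, 275–330).

```bash
python3 - <<'E'
from h import *
cal=np.load("cal2.npy",allow_pickle=True).item()
c=np.array([.4995,-.2036]); y=np.radians(-7.5); R=np.array([[np.cos(y),-np.sin(y)],[np.sin(y),np.cos(y)]])
for n,z,l in [("bar",.044,[(357,73),(455,143),(418,203),(316,135)]),("side stop in",.030,[(363,13),(478,101)]),("end stop in",.03,[(478,105),(400,229)]),("marker",.01,[(450,275),(335,328)]),("screw",.012,[(80,77)])]:
    for p in l:
        w=onz("wrist",*p,z,cal)[:2]; print(n,w.round(4),"board",((w-c)@R).round(4))
E
```

```text
bar [ 0.5212 -0.2695] board [ 0.0301 -0.0625]
bar [ 0.5109 -0.3584] board [ 0.0315 -0.152 ]
bar [ 0.4568 -0.3545] board [-0.0226 -0.1552]
bar [ 0.4689 -0.2627] board [-0.0226 -0.0626]
side stop in [ 0.5688 -0.2541] board [ 0.0753 -0.0411]
side stop in [ 0.5531 -0.3671] board [ 0.0745 -0.1551]
end stop in [ 0.5502 -0.3686] board [ 0.0718 -0.157 ]
end stop in [ 0.4287 -0.3582] board [-0.05   -0.1625]
marker [ 0.4023 -0.4419] board [-0.0653 -0.249 ]
marker [ 0.2983 -0.3637] board [-0.1786 -0.185 ]
screw [ 0.4319 -0.0205] board [-0.0909  0.1727]
```

Request:
carry_out(steps=[{"x":-0.005,"y":0.03,"z":0.016,"wx":0,"wy":0.3,"wz":0},{"x":-0.005,"y":0.05,"z":0.016,"wx":0,"wy":0.6,"wz":0},{"x":-0.005,"y":0.06,"z":0.016,"wx":0,"wy":0.9,"wz":0},{"x":-0.005,"y":0.06,"z":0.016,"wx":0,"wy":1,"wz":0},{"x":-0.005,"y":0.06,"z":0.016,"wx":0,"wy":1,"wz":0}])

```text
clock: 5.2
eef_pos: [0.4313, -0.302, 0.0601]
orientation: [-0.019, -0.706, 0.708, 0.02]
contact_force: [0.3, 0.0, -0.3]
grip_width: 0.0253
```

```bash
python3 - <<'E'
from h import *
plan(((.431,-.3025,.022),-97.5))
E
```

```text
t 5.2 tcp [ 0.4313 -0.302   0.0601] jaw hdg -93.22 y [-0.002 -0.002 -1.   ] F [ 0.3  0.  -0.3] w 0.0253 q [-0.63  0.42  1.91 -0.    0.82  1.  ]
  -> (0.431, -0.3025, 0.022) -97.5  xyz [0.0003 0.0381 0.0005]  w [-0.005  0.149  0.003]
```

Request:
carry_out(steps=[{"x":0,"y":0.038,"z":0,"wx":0,"wy":0.15,"wz":0},{"x":0,"y":0.038,"z":0,"wx":0,"wy":0.15,"wz":0},{"x":0,"y":0.038,"z":0,"wx":0,"wy":0.15,"wz":0}], jaw=0.1)

```text
clock: 5.5
eef_pos: [0.4312, -0.3017, 0.022]
orientation: [-0.044, -0.705, 0.706, 0.046]
contact_force: [0.5, -0.2, -0.3]
grip_width: 0.0384
```

```bash
python3 - <<'E'
from h import *
plan(((.431,-.3025,.022),-97.5))
E
```

```text
t 5.5 tcp [ 0.4312 -0.3017  0.022 ] jaw hdg -97.35 y [-0.003 -0.001 -1.   ] F [ 0.5 -0.2 -0.3] w 0.0384 q [-0.63  0.47  1.94 -0.    0.73  1.07]
  -> (0.431, -0.3025, 0.022) -97.5  xyz [0.0001 0.     0.0008]  w [-0.004  0.005  0.005]
```

Request:
carry_out(steps=[{"x":-0.015,"y":0,"z":0,"wx":0,"wy":0,"wz":0},{"x":-0.028,"y":0,"z":0,"wx":0,"wy":0,"wz":0},{"x":-0.038,"y":0,"z":0,"wx":0,"wy":0,"wz":0},{"x":-0.048,"y":0,"z":0,"wx":0,"wy":0,"wz":0},{"x":-0.055,"y":0,"z":0,"wx":0,"wy":0,"wz":0},{"x":-0.058,"y":0,"z":0,"wx":0,"wy":0,"wz":0}])

```text
clock: 6.1
eef_pos: [0.4893, -0.3092, 0.0221]
orientation: [-0.044, -0.705, 0.706, 0.046]
contact_force: [-3.4, 0.8, 1.6]
grip_width: 0.0384
```

Request:
carry_out(steps=[{"x":-0.002,"y":0,"z":0,"wx":0,"wy":0,"wz":0},{"x":-0.004,"y":0,"z":0,"wx":0,"wy":0,"wz":0}])

```text
clock: 6.3
eef_pos: [0.493, -0.3096, 0.022]
orientation: [-0.044, -0.705, 0.706, 0.046]
contact_force: [-3.0, 0.5, 2.3]
grip_width: 0.0387
```

```bash
python3 - <<'E'
from h import *
plan()
cal=eyes.calibration("wrist"); im=eyes.capture("wrist"); cv2.imwrite("pics/w3.png",im); np.save("cal3.npy",cal,allow_pickle=True)
E
```

```text
t 6.3 tcp [ 0.493  -0.3096  0.022 ] jaw hdg -97.31 y [-0.004 -0.001 -1.   ] F [-3.   0.5  2.3] w 0.0387 q [-0.58  0.54  1.81 -0.    0.8   1.12]
```

View pics/w3.png

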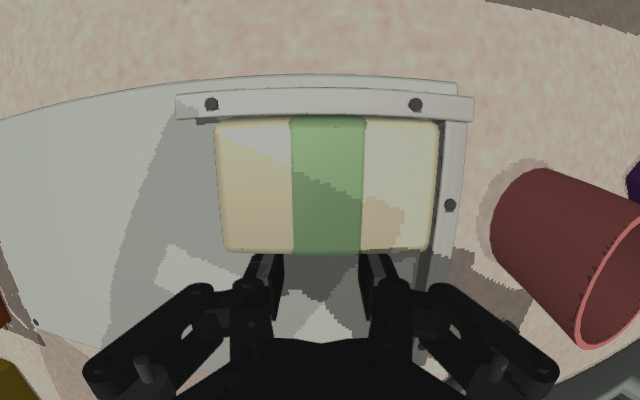

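The bar is nearly home. Its upper edge, at row ~118, is next to the side stop, and a dark gap to the end stop remains at column ~440. I'll creep forward until the force rises.

Request:
carry_out(steps=[{"x":-0.001,"y":0,"z":0,"wx":0,"wy":0,"wz":0},{"x":-0.002,"y":0,"z":0,"wx":0,"wy":0,"wz":0}])

```text
clock: 6.55
eef_pos: [0.4934, -0.3096, 0.0219]
orientation: [-0.043, -0.705, 0.706, 0.047]
contact_force: [-9.1, -0.7, 7.1]
grip_width: 0.0383
```

Request:
carry_out(steps=[{"x":-0.001,"y":0,"z":0,"wx":0,"wy":0,"wz":0},{"x":-0.002,"y":0,"z":0,"wx":0,"wy":0,"wz":0}])

```text
clock: 6.75
eef_pos: [0.4934, -0.3095, 0.0219]
orientation: [0.041, 0.706, -0.706, -0.049]
contact_force: [-9.8, -0.1, 7.4]
grip_width: 0.0384
```

Request:
carry_out(steps=[{"x":0.02,"y":0,"z":0,"wx":0,"wy":0,"wz":0},{"x":0.02,"y":-0.045,"z":0,"wx":0,"wy":0,"wz":0},{"x":0.02,"y":-0.09,"z":0,"wx":0,"wy":-0.3,"wz":0},{"x":0.0,"y":-0.09,"z":-0.03,"wx":0,"wy":-0.6,"wz":0},{"x":-0.03,"y":-0.09,"z":-0.06,"wx":0,"wy":-0.9,"wz":0},{"x":-0.03,"y":-0.09,"z":-0.08,"wx":0,"wy":-1,"wz":0},{"x":-0.03,"y":-0.09,"z":-0.08,"wx":0,"wy":-1,"wz":0}], jaw=0.4)

```text
clock: 7.45
eef_pos: [0.5359, -0.232, 0.1116]
orientation: [-0.135, 0.696, -0.694, 0.129]
contact_force: [0.1, -0.3, -0.6]
grip_width: 0.0259
```

Request:
carry_out(steps=[{"x":0,"y":0,"z":0,"wx":0,"wy":-0.3,"wz":0},{"x":0,"y":0,"z":0,"wx":0,"wy":-0.6,"wz":0},{"x":0,"y":0,"z":0,"wx":0,"wy":-0.9,"wz":0},{"x":0,"y":0,"z":0,"wx":0,"wy":-1,"wz":0},{"x":0,"y":0,"z":0,"wx":0,"wy":-1,"wz":0}])

```text
clock: 7.95
eef_pos: [0.5359, -0.2329, 0.1115]
orientation: [-0.302, 0.642, -0.639, 0.297]
contact_force: [-0.8, 0.2, -0.3]
grip_width: 0.0256
```

```bash
python3 - <<'E'
from h import *
plan(((.5353,-.2385,.06),-7.5))
cal=eyes.calibration("wrist"); im=eyes.capture("wrist"); cv2.imwrite("pics/w4.png",im); np.save("cal4.npy",cal,allow_pickle=True)
E
```

```text
t 7.95 tcp [ 0.5359 -0.2329  0.1115] jaw hdg -39.93 y [-0.008  0.001 -1.   ] F [-0.8  0.2 -0.3] w 0.0256 q [-0.43  0.44  1.71 -0.    1.01  0.27]
  -> (0.5353, -0.2385, 0.06) -7.5  xyz [0.0044 0.0515 0.0035]  w [ 0.016 -1.132  0.005]
```

View pics/w4.png

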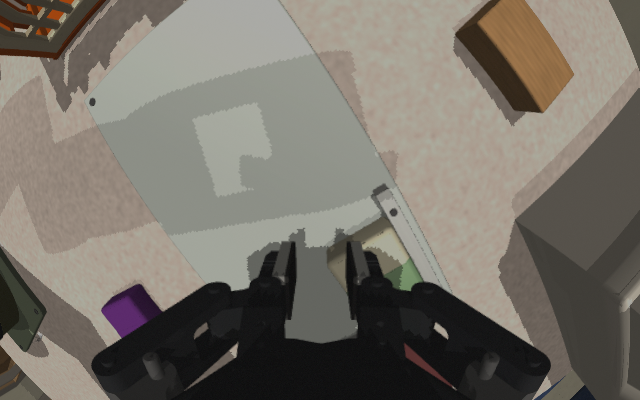

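The view shows the near end of the bar at (330–400, 225–290), alongside the side stop. I'll keep turning, then lower behind that end.

Request:
carry_out(steps=[{"x":0.0,"y":0.0,"z":0,"wx":0,"wy":-0.3,"wz":0},{"x":0.0,"y":0.0,"z":0,"wx":0,"wy":-0.6,"wz":0},{"x":0.0,"y":0.0,"z":0,"wx":0,"wy":-0.9,"wz":0},{"x":0.0,"y":0.0,"z":0,"wx":0,"wy":-1,"wz":0},{"x":0.0,"y":0.0,"z":0,"wx":0,"wy":-1,"wz":0}])

```text
clock: 8.5
eef_pos: [0.5359, -0.2332, 0.1114]
orientation: [-0.45, 0.549, -0.545, 0.446]
contact_force: [-0.2, -0.4, -0.4]
grip_width: 0.0257
```

```bash
python3 - <<'E'
from h import *
plan(((.5353,-.2365,.022),-7.5))
E
```

```text
t 8.5 tcp [ 0.5359 -0.2332  0.1114] jaw hdg -11.45 y [-0.008  0.001 -1.   ] F [-0.2 -0.4 -0.4] w 0.0257 q [-0.43  0.44  1.71 -0.    1.01 -0.23]
  -> (0.5353, -0.2365, 0.022) -7.5  xyz [0.0032 0.0894 0.0008]  w [ 0.016 -0.138  0.001]
```

Request:
carry_out(steps=[{"x":0.0,"y":0.05,"z":0,"wx":0.01,"wy":-0.14,"wz":0},{"x":0.0,"y":0.089,"z":0,"wx":0.01,"wy":-0.14,"wz":0},{"x":0.0,"y":0.089,"z":0,"wx":0.01,"wy":-0.14,"wz":0},{"x":0.0,"y":0.089,"z":0,"wx":0.01,"wy":-0.14,"wz":0}])

```text
clock: 8.9
eef_pos: [0.5354, -0.2335, 0.0227]
orientation: [-0.467, 0.532, -0.531, 0.465]
contact_force: [0.5, 0.2, 0.4]
grip_width: 0.0259
```

```bash
python3 - <<'E'
from h import *
plan(((.5353,-.2365,.022),-7.5))
E
```

```text
t 8.9 tcp [ 0.5354 -0.2335  0.0227] jaw hdg -7.52 y [-0.003 -0.    -1.   ] F [0.5 0.2 0.4] w 0.0259 q [-0.43  0.54  1.8  -0.    0.81 -0.3 ]
  -> (0.5353, -0.2365, 0.022) -7.5  xyz [0.003  0.0007 0.0003]  w [ 0.006 -0.001  0.001]
```

Request:
carry_out(steps=[{"x":0.012,"y":0,"z":0,"wx":0,"wy":0,"wz":0},{"x":0.02,"y":0,"z":0,"wx":0,"wy":0,"wz":0},{"x":0.026,"y":0,"z":0,"wx":0,"wy":0,"wz":0},{"x":0.03,"y":0,"z":0,"wx":0,"wy":0,"wz":0}])

```text
clock: 9.3
eef_pos: [0.5321, -0.2639, 0.024]
orientation: [-0.466, 0.532, -0.532, 0.465]
contact_force: [-0.1, 3.1, 2.2]
grip_width: 0.0257
```

Request:
carry_out(steps=[{"x":0.0015,"y":0,"z":0,"wx":0,"wy":0,"wz":0},{"x":0.003,"y":0,"z":0,"wx":0,"wy":0,"wz":0}])

```text
clock: 9.5
eef_pos: [0.5321, -0.2645, 0.0241]
orientation: [-0.464, 0.534, -0.531, 0.466]
contact_force: [5.1, 13.6, 1.1]
grip_width: 0.0257
```

Request:
carry_out(steps=[{"x":0.001,"y":0,"z":0,"wx":0,"wy":0,"wz":0},{"x":0.002,"y":0,"z":0,"wx":0,"wy":0,"wz":0}])

```text
clock: 9.7
eef_pos: [0.5322, -0.2644, 0.0241]
orientation: [-0.463, 0.535, -0.531, 0.467]
contact_force: [4.0, 12.0, 1.0]
grip_width: 0.026
```

Request:
carry_out(steps=[{"x":-0.02,"y":0,"z":0,"wx":0,"wy":0,"wz":0},{"x":-0.05,"y":-0.04,"z":0,"wx":0,"wy":0,"wz":0},{"x":-0.08,"y":-0.08,"z":0,"wx":0,"wy":0,"wz":0},{"x":-0.11,"y":-0.12,"z":0,"wx":0,"wy":0,"wz":0},{"x":-0.14,"y":-0.16,"z":0,"wx":0,"wy":0,"wz":0},{"x":-0.17,"y":-0.2,"z":0,"wx":0,"wy":0,"wz":0},{"x":-0.18,"y":-0.22,"z":0,"wx":0,"wy":0,"wz":0},{"x":-0.18,"y":-0.22,"z":0,"wx":0,"wy":0,"wz":0}], jaw=-0.6)

```text
clock: 10.5
eef_pos: [0.5584, -0.0873, 0.2495]
orientation: [0.462, -0.532, 0.533, -0.469]
contact_force: [0.3, 0.4, 0.2]
grip_width: 0.0684
```

```bash
python3 - <<'E'
from h import *
plan()
cal=eyes.calibration("wrist"); im=eyes.capture("wrist"); cv2.imwrite("pics/w5.png",im); np.save("cal5.npy",cal,allow_pickle=True)
t=eyes.capture("scene"); cv2.imwrite("pics/sc2.png",t); crop(t,220,140,420,290,4,"pics/c4.png")
E
```

```text
t 10.5 tcp [ 0.5584 -0.0873  0.2495] jaw hdg -7.69 y [ 0.008  0.006 -1.   ] F [0.3 0.4 0.2] w 0.0684 q [-0.18  0.29  1.56  0.01  1.28 -0.05]
```

View pics/w5.png

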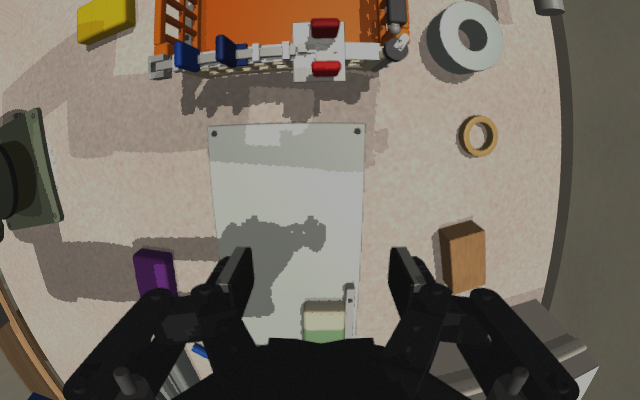

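View pics/c4.png

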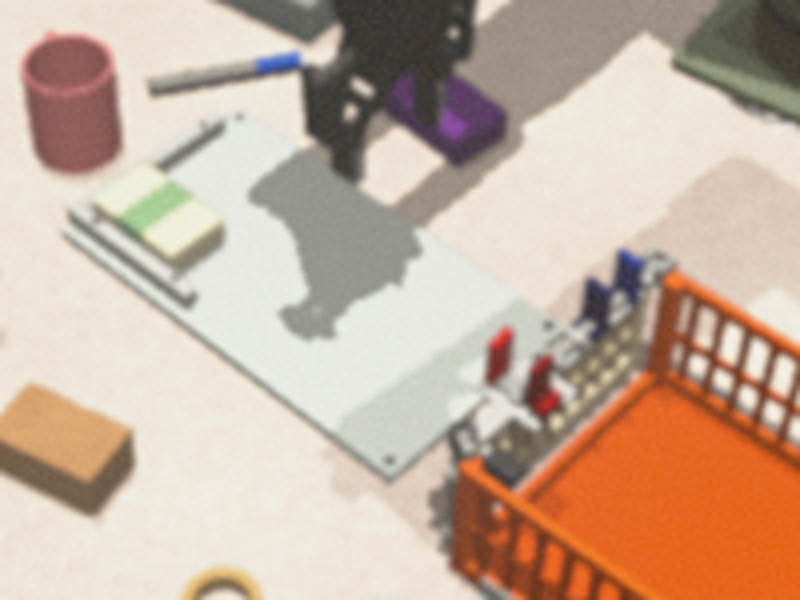

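The bar looks home in the corner in the scene crop, with its top at (95–225, 165–258). The wrist view shows the red tabs at (325,28) and (326,68) and the blue ones at (186,55) and (225,48). I'll check the seating and gate numbers.

```bash
python3 - <<'E'
from h import *
t=cv2.imread("pics/sc2.png"); crop(t,230,165,300,225,10,"pics/c5.png")
w=cv2.imread("pics/w5.png"); crop(w,140,0,440,150,2.6,"pics/c6.png")
E
```

```text
(no output)
```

View pics/c5.png

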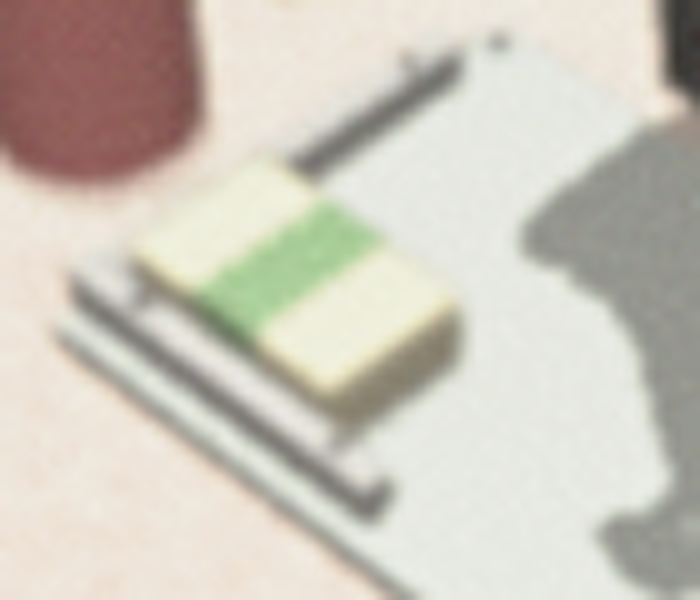

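View pics/c6.png

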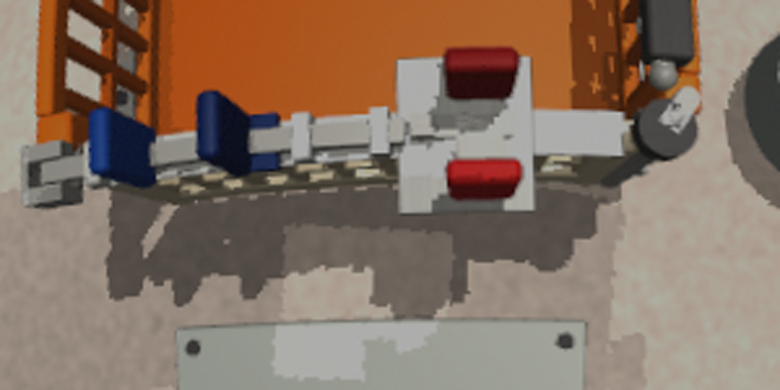

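```bash
python3 - <<'E'
from h import *
cal=np.load("cal5.npy",allow_pickle=True).item()
f=lambda x,y:(140+(x+.5)/2.6-.5,(y+.5)/2.6-.5)
Q={}
for n,p,z in [("rm outer top L",(448,166),.16),("rm outer top R",(521,166),.16),("rf outer top L",(446,62),.16),("rf outer top R",(517,62),.16),
 ("bm top -y",(98,183),.16),("bm top +y",(91,112),.16),("bf top -y",(208,164),.16),("bf top +y",(199,97),.16),("hinge",(665,128),.117),("screwL",(193,347),.012),("screwR",(566,341),.012)]:
    Q[n]=onz("wrist",*f(*p),z,cal)[:2]; print(n,Q[n].round(4))
print(cal["extrinsics"][:3,3])
E
```

```text
rm outer top L [0.5673 0.0224]
rm outer top R [0.5878 0.0198]
rf outer top L [0.5709 0.0537]
rf outer top R [0.591  0.0512]
bm top -y [0.4623 0.0388]
bm top +y [0.4626 0.0621]
bf top -y [0.4983 0.0359]
bf top +y [0.498  0.0573]
hinge [0.643  0.0354]
screwL [ 0.4331 -0.0192]
screwR [ 0.6115 -0.0433]
[ 0.56699869 -0.01470649  0.39201476]
```

```bash
python3 - <<'E'
import numpy as np
from scipy.optimize import least_squares
D=[(61,-26,.5776,.0211,2),(61,10,.581,.0525,2),(182,0,.4625,.0505,2),(146,0,.4982,.0466,2),(0,0,.643,.0354,1),
(61,-22,.5767,.0159,1),(61,14,.5764,.0539,1),(142,0,.5007,.0431,1),(178,0,.4649,.0488,1),
(61,-22,.573,.018,1),(61,14,.5788,.0545,1),(142,0,.4986,.0476,1),(178,0,.4621,.0514,1)]
def m(p,s,o):
    c,S=np.cos(p[2]),np.sin(p[2]); return np.array([p[0]-s*c-o*S,p[1]-s*S+o*c])
def r(p): return np.concatenate([w*(m(p,s/1e3,o/1e3)-[x,y]) for s,o,x,y,w in D])
q=least_squares(r,[.64,.03,-.1]).x; print(q[:2],np.degrees(q[2]))
print((r(q).reshape(-1,2)*1e3).round(1))
print("red ctr",m(q,.061,-.004),"blue ctr",m(q,.160,0),"blue closed",m(q,.153,0))
E
```

```text
[0.64139493 0.03821362] -3.7573928402774537
[[ 2.4 -9.7]
 [ 0.4 -0.6]
 [-5.4 -0.7]
 [-5.   2.4]
 [-1.6  2.8]
 [ 2.4  4.4]
 [ 5.   2.3]
 [-1.   4.4]
 [-1.1  1.1]
 [ 6.1  2.3]
 [ 2.6  1.7]
 [ 1.1 -0.1]
 [ 1.7 -1.5]]
red ctr [0.58026392 0.03821966] blue ctr [0.48173885 0.04869872] blue closed [0.48872381 0.04824   ]
```

Request:
carry_out(steps=[{"x":-0.04,"y":0,"z":0,"wx":0,"wy":-0.3,"wz":0},{"x":-0.08,"y":0,"z":0,"wx":0,"wy":-0.6,"wz":0},{"x":-0.12,"y":0,"z":0,"wx":0,"wy":-0.9,"wz":0},{"x":-0.126,"y":0,"z":0.005,"wx":0,"wy":-1,"wz":0},{"x":-0.126,"y":0,"z":0.005,"wx":0,"wy":-1,"wz":0}], jaw=-0.6)

```text
clock: 11.1
eef_pos: [0.5779, 0.0359, 0.2438]
orientation: [-0.581, 0.404, -0.398, 0.584]
contact_force: [0.1, -0.4, 0.5]
grip_width: 0.0686
```

Request:
carry_out(steps=[{"x":0,"y":0,"z":0,"wx":0,"wy":-0.3,"wz":0},{"x":0,"y":0,"z":0,"wx":0,"wy":-0.6,"wz":0},{"x":0,"y":0,"z":0,"wx":0,"wy":-0.9,"wz":0},{"x":0,"y":0,"z":0,"wx":0,"wy":-1,"wz":0},{"x":0,"y":0,"z":0,"wx":0,"wy":-1,"wz":0}])

```text
clock: 11.6
eef_pos: [0.5772, 0.0341, 0.2424]
orientation: [-0.662, 0.249, -0.243, 0.664]
contact_force: [0.3, 0.1, -0.4]
grip_width: 0.0688
```

Request:
carry_out(steps=[{"x":0,"y":0,"z":0,"wx":0,"wy":-0.3,"wz":0},{"x":0,"y":0,"z":0,"wx":0,"wy":-0.6,"wz":0},{"x":0,"y":0,"z":0,"wx":0,"wy":-0.9,"wz":0},{"x":0,"y":0,"z":0,"wx":0,"wy":-1,"wz":0},{"x":0,"y":0,"z":0,"wx":0,"wy":-1,"wz":0}])

```text
clock: 12.1
eef_pos: [0.5767, 0.0329, 0.2415]
orientation: [-0.702, 0.078, -0.072, 0.705]
contact_force: [-0.4, -0.7, 0.1]
grip_width: 0.0682
```

```bash
python3 - <<'E'
from h import *
plan(((.58,.038,.25),84.5))
cal=eyes.calibration("wrist"); im=eyes.capture("wrist"); cv2.imwrite("pics/w6.png",im); np.save("cal6.npy",cal,allow_pickle=True)
E
```

```text
t 12.1 tcp [0.5767 0.0329 0.2415] jaw hdg 77.8 y [-0.009  0.005 -1.   ] F [-0.4 -0.7  0.1] w 0.0682 q [ 0.03  0.32  1.53  0.01  1.29 -1.33]
  -> (0.58, 0.038, 0.25) 84.5  xyz [ 0.002  -0.0085  0.0057]  w [-0.008 -0.234 -0.019]
```

View pics/w6.png

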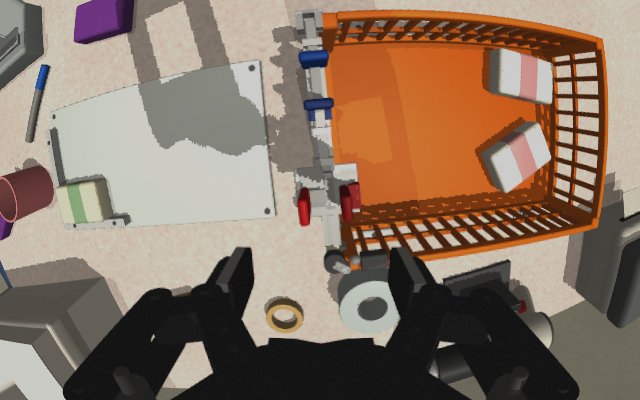

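```bash
python3 - <<'E'
from h import *
w=cv2.imread("pics/w6.png"); crop(w,260,0,400,150,5,"pics/c7.png");crop(w,260,140,400,290,4,"pics/c8.png")
print(np.load("cal6.npy",allow_pickle=True).item()["extrinsics"][:3,3], proj("wrist",[*np.load("cal6.npy",allow_pickle=True).item()["extrinsics"][:2,3]-1e-6,0],np.load("cal6.npy",allow_pickle=True).item()))
E
```

```text
[0.50590884 0.04827194 0.38420328] [319.31093676 112.67598321]
```

View pics/c7.png

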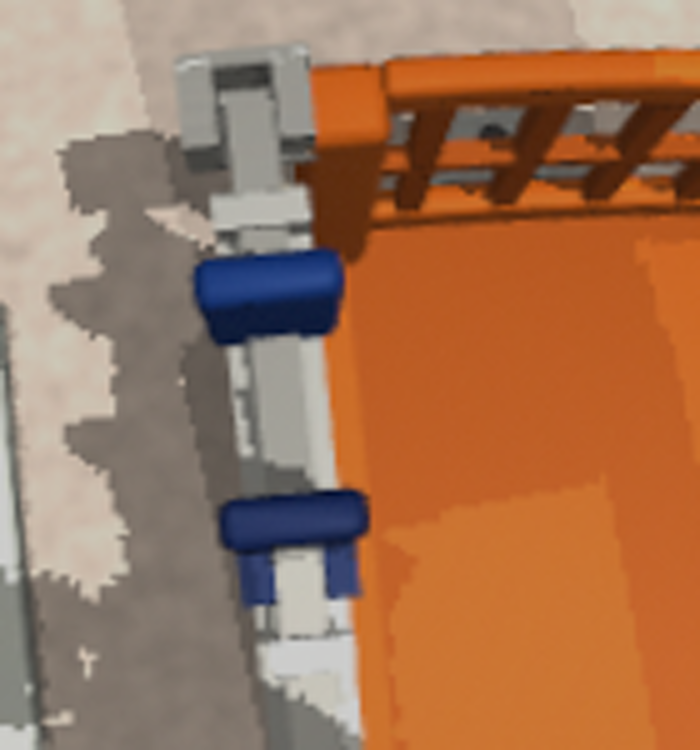

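View pics/c8.png

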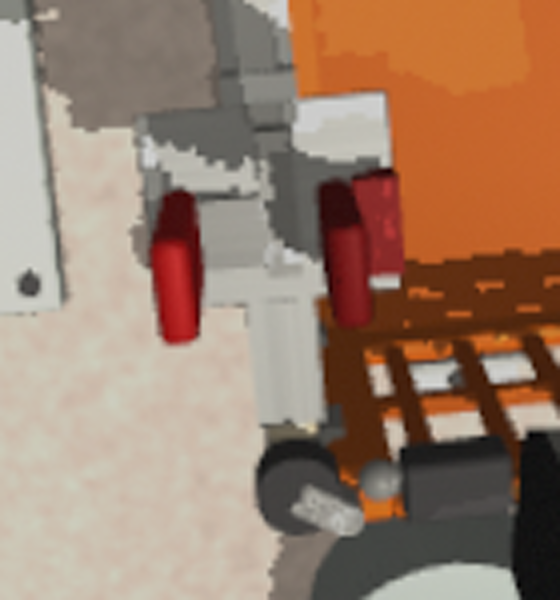

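```bash
cat > fit.py <<'E'
from h import *
from scipy.optimize import least_squares
cal=np.load("cal6.npy",allow_pickle=True).item()
f5=lambda x,y:(260+(x+.5)/5-.5,(y+.5)/5-.5); f4=lambda x,y:(260+(x+.5)/4-.5,140+(y+.5)/4-.5)
W=lambda p,z:onz("wrist",*p,z,cal)[:2]
D=[(178,0,W(f5(270,276),.16)),(142,0,W(f5(295,520),.16)),(61,-22,W(f4(178,285),.16)),(61,14,W(f4(350,273),.16)),(0,0,W(f4(298,484),.13))]
for d in D: print(d)
for a,b in [((200,278),(340,272)),((225,523),(365,515))]:
    v=W(f5(*b),.16)-W(f5(*a),.16); print("blue edge",np.linalg.norm(v),np.degrees(np.arctan2(-v[0],v[1])))
def m(p,s,o):
    c,S=np.cos(p[2]),np.sin(p[2]); return np.array([p[0]-s*c-o*S,p[1]-s*S+o*c])
def r(p): return np.concatenate([(m(p,s/1e3,o/1e3)-x) for s,o,x in D[:4]])
q=least_squares(r,[.64,.03,-.1]).x; print(q[:2],np.degrees(q[2]))
print((r(q).reshape(-1,2)*1e3).round(1))
print("red ctr",m(q,.061,-.004),"blue ctr",m(q,.160,0),"blue closed",m(q,.153,0))
E
python3 fit.py
```

```text
(178, 0, array([0.46359936, 0.05323465]))
(142, 0, array([0.49937662, 0.04916117]))
(61, -22, array([0.57537596, 0.02141777]))
(61, 14, array([0.5799721 , 0.05393989]))
(0, 0, array([0.63746512, 0.03374807]))
blue edge 0.01991054190179599 -9.918403938821873
blue edge 0.019993991140761842 -8.888148851917803
[0.63970722 0.03513961] -5.863368578203206
[[-1.   0.1]
 [-0.9  0.5]
 [ 1.4 -1.9]
 [ 0.5  1.4]]
red ctr [0.57861773 0.03739208] blue ctr [0.48054429 0.05148466] blue closed [0.48750767 0.05076956]
```

The tabs and gate fit a hinge at (0.640,0.035) and a yaw of -5.9° with under 2 mm of residual, and the keeper and hinge match the layout. I'm going down on the red tabs, centred where they'll be when fully drawn.

```bash
python3 - <<'E'
from h import *
plan(((.5793,.0444,.18),84.1),((.5793,.0444,.133),84.1))
E
```

```text
t 12.15 tcp [0.5768 0.0331 0.2416] jaw hdg 77.78 y [-0.008  0.005 -1.   ] F [ 0.9 -0.  -0.8] w 0.0682 q [ 0.03  0.32  1.53  0.01  1.29 -1.32]
  -> (0.5793, 0.0444, 0.18) 84.1  xyz [0.0006 0.0617 0.0114]  w [-0.008 -0.221 -0.018]
  -> (0.5793, 0.0444, 0.133) 84.1  xyz [0.0011 0.1087 0.0112]  w [-0.008 -0.221 -0.018]
```

Request:
carry_out(steps=[{"x":0.001,"y":0.02,"z":0.011,"wx":-0.01,"wy":-0.22,"wz":-0.02},{"x":0.001,"y":0.05,"z":0.011,"wx":-0.01,"wy":-0.22,"wz":-0.02},{"x":0.001,"y":0.062,"z":0.011,"wx":-0.01,"wy":-0.22,"wz":-0.02},{"x":0.001,"y":0.062,"z":0.011,"wx":-0.01,"wy":-0.22,"wz":-0.02}], jaw=-0.9, grip_force=30)

```text
clock: 12.55
eef_pos: [0.5783, 0.0435, 0.1776]
orientation: [0.707, -0.039, 0.036, -0.706]
contact_force: [0.5, -0.1, -0.1]
grip_width: 0.0814
```

```bash
python3 - <<'E'
from h import *
plan(((.5793,.0444,.133),84.1))
cal=eyes.calibration("wrist"); im=eyes.capture("wrist"); cv2.imwrite("pics/w7.png",im)
E
```

```text
t 12.55 tcp [0.5783 0.0435 0.1776] jaw hdg 83.98 y [-0.004 -0.001 -1.   ] F [ 0.5 -0.1 -0.1] w 0.0814 q [ 0.06  0.37  1.63 -0.    1.15 -1.41]
  -> (0.5793, 0.0444, 0.133) 84.1  xyz [0.0011 0.0446 0.0011]  w [ 0.004 -0.004 -0.008]
```

View pics/w7.png

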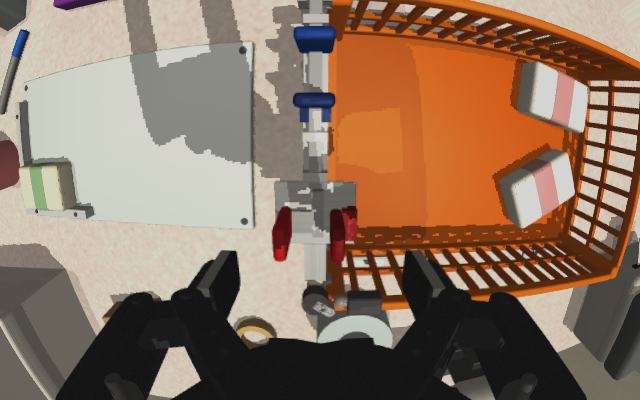

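The red tabs at (281,240) and (338,240) lie between the open fingertips at (235,260) and (407,260). Going down and squeezing.

Request:
carry_out(steps=[{"x":0.001,"y":0.025,"z":0.001,"wx":0,"wy":0,"wz":0},{"x":0.001,"y":0.044,"z":0.001,"wx":0,"wy":0,"wz":0},{"x":0.001,"y":0.044,"z":0.001,"wx":0,"wy":0,"wz":0},{"x":0.001,"y":0.044,"z":0.001,"wx":0,"wy":0,"wz":0}])

```text
clock: 13.0
eef_pos: [0.5814, 0.0443, 0.1366]
orientation: [0.707, -0.037, 0.038, -0.706]
contact_force: [-0.2, 0.4, 0.7]
grip_width: 0.0809
```

Request:
carry_out(steps=[{"x":0,"y":0,"z":0,"wx":0,"wy":0,"wz":0},{"x":0,"y":0,"z":0,"wx":0,"wy":0,"wz":0},{"x":0,"y":0,"z":0,"wx":0,"wy":0,"wz":0},{"x":0,"y":0,"z":0,"wx":0,"wy":0,"wz":0},{"x":0,"y":0,"z":0,"wx":0,"wy":0,"wz":0},{"x":0,"y":0,"z":0,"wx":0,"wy":0,"wz":0}], jaw=1, grip_force=30)

```text
clock: 13.6
eef_pos: [0.5818, 0.0426, 0.1381]
orientation: [0.708, -0.036, 0.038, -0.705]
contact_force: [-0.9, -5.6, 6.8]
grip_width: 0.028
```

```bash
python3 - <<'E'
from h import *
plan()
im=eyes.capture("wrist"); cv2.imwrite("pics/w8.png",im)
E
```

```text
t 13.6 tcp [0.5818 0.0426 0.1381] jaw hdg 83.97 y [ 0.003 -0.004 -1.   ] F [-0.9 -5.6  6.8] w 0.028 q [ 0.06  0.4   1.68 -0.01  1.05 -1.41]
```

View pics/w8.png

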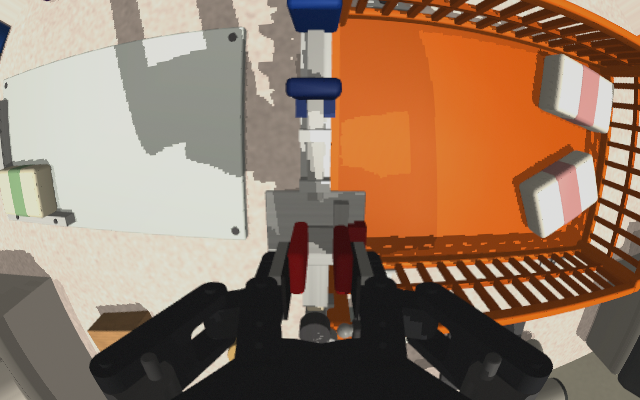

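The width is 28 mm, so the red pair is closed up, and the wrist view shows the tabs together at (298,258) and (343,258). I'll release, lift and check.

Request:
carry_out(steps=[{"x":0,"y":0,"z":0,"wx":0,"wy":0,"wz":0},{"x":0,"y":0,"z":0.0,"wx":0,"wy":0,"wz":0},{"x":0,"y":0,"z":0.0,"wx":0,"wy":0,"wz":0},{"x":0,"y":-0.03,"z":0.0,"wx":0,"wy":0,"wz":0},{"x":0,"y":-0.08,"z":0.0,"wx":0,"wy":0,"wz":0},{"x":0,"y":-0.1,"z":0,"wx":0,"wy":0,"wz":0},{"x":0,"y":-0.1,"z":0,"wx":0,"wy":0,"wz":0}], jaw=-0.9)

```text
clock: 14.35
eef_pos: [0.5833, 0.0436, 0.2419]
orientation: [0.707, -0.033, 0.041, -0.705]
contact_force: [0.4, 0.7, -0.3]
grip_width: 0.0811
```

```bash
python3 - <<'E'
from h import *
plan(((.4875,.0508,.24),-5.9))
cal=eyes.calibration("wrist"); im=eyes.capture("wrist"); np.save("cal9.npy",cal,allow_pickle=True);cv2.imwrite("pics/w9.png",im);crop(im,240,0,420,290,2.06,"pics/c9.png")
E
```

```text
t 14.35 tcp [0.5833 0.0436 0.2419] jaw hdg 83.98 y [ 0.011 -0.003 -1.   ] F [ 0.4  0.7 -0.3] w 0.0811 q [ 0.06  0.32  1.53 -0.    1.28 -1.41]
  -> (0.4875, 0.0508, 0.24) -5.9  xyz [-0.0961  0.0008 -0.0028]  w [-0.014  3.138  0.02 ]
```

View pics/c9.png

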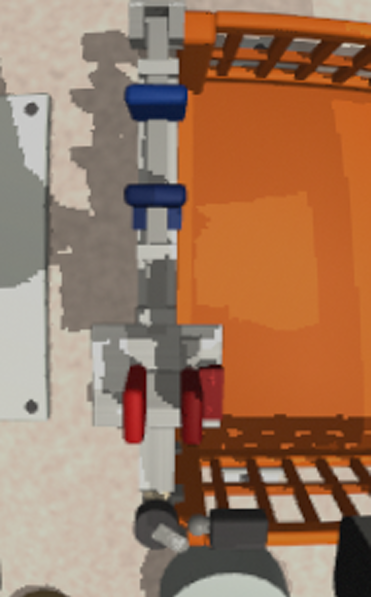

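The red tabs' centres are now about 23 mm apart, down from 36, so the lock is clear. Next, the blue tabs.

Request:
carry_out(steps=[{"x":-0.04,"y":0,"z":0,"wx":0,"wy":0.3,"wz":0},{"x":-0.08,"y":0,"z":0,"wx":0,"wy":0.6,"wz":0},{"x":-0.096,"y":0,"z":-0.003,"wx":-0.01,"wy":0.9,"wz":0},{"x":-0.096,"y":0,"z":-0.003,"wx":-0.01,"wy":1,"wz":0},{"x":-0.096,"y":0,"z":-0.003,"wx":-0.01,"wy":1,"wz":0}])

```text
clock: 14.9
eef_pos: [0.4848, 0.0507, 0.2371]
orientation: [0.678, -0.209, 0.212, -0.672]
contact_force: [0.2, -0.2, -0.1]
grip_width: 0.0813
```

Request:
carry_out(steps=[{"x":0,"y":0,"z":0,"wx":0,"wy":0.3,"wz":0},{"x":0,"y":0,"z":0,"wx":0,"wy":0.6,"wz":0},{"x":0,"y":0,"z":0,"wx":0,"wy":0.9,"wz":0},{"x":0,"y":0,"z":0,"wx":0,"wy":1,"wz":0},{"x":0,"y":0,"z":0,"wx":0,"wy":1,"wz":0}])

```text
clock: 15.4
eef_pos: [0.4846, 0.0507, 0.2358]
orientation: [0.605, -0.369, 0.372, -0.599]
contact_force: [0.2, -1.0, -0.9]
grip_width: 0.0811
```

Request:
carry_out(steps=[{"x":0,"y":0,"z":0,"wx":0,"wy":0.3,"wz":0},{"x":0,"y":0,"z":0,"wx":0,"wy":0.6,"wz":0},{"x":0,"y":0,"z":0,"wx":0,"wy":0.9,"wz":0},{"x":0,"y":0,"z":0,"wx":0,"wy":1,"wz":0},{"x":0,"y":0,"z":0,"wx":0,"wy":1,"wz":0}])

```text
clock: 15.9
eef_pos: [0.4845, 0.0507, 0.235]
orientation: [0.495, -0.506, 0.509, -0.49]
contact_force: [0.2, -0.0, 0.8]
grip_width: 0.0809
```

```bash
python3 - <<'E'
from h import *
plan(((.4875,.0505,.19),-5.9))
cal=eyes.calibration("wrist"); im=eyes.capture("wrist"); np.save("cal10.npy",cal,allow_pickle=True);cv2.imwrite("pics/w10.png",im)
E
```

```text
t 15.9 tcp [0.4845 0.0507 0.235 ] jaw hdg -1.74 y [-0.003 -0.008 -1.   ] F [ 0.2 -0.   0.8] w 0.0809 q [ 0.09  0.18  1.75 -0.01  1.22  0.12]
  -> (0.4875, 0.0505, 0.19) -5.9  xyz [-0.0002  0.045   0.0031]  w [0.005 0.145 0.017]
```

View pics/w10.png

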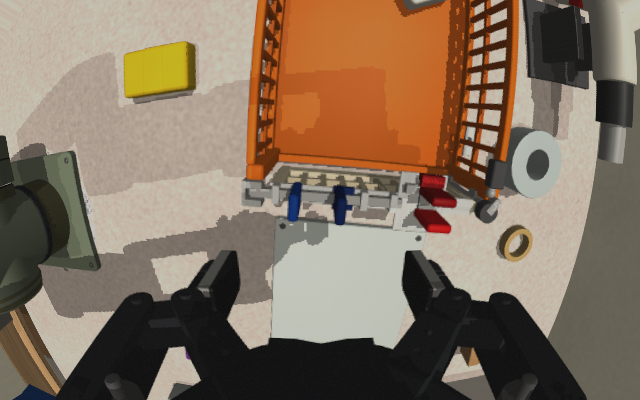

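```bash
python3 - <<'E'
from h import *
w=cv2.imread("pics/w10.png"); crop(w,240,150,400,250,5,"pics/c10.png")
E
```

```text
(no output)
```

View pics/c10.png

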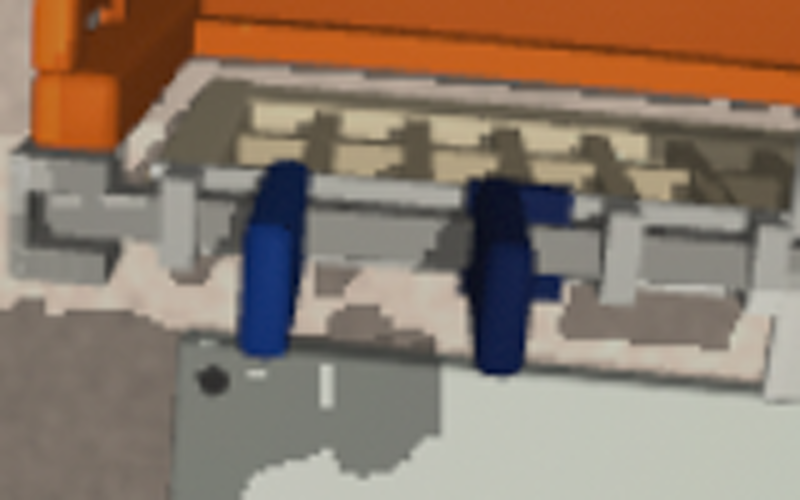

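```bash
python3 - <<'E'
from h import *
cal=np.load("cal10.npy",allow_pickle=True).item()
for p in [(267,288),(502,306)]:
    print(onz("wrist",240+p[0]/5,150+p[1]/5,.16,cal))
E
```

```text
[0.46430455 0.05409431 0.16      ]
[0.4989699  0.05029434 0.16      ]
```

Request:
carry_out(steps=[{"x":0,"y":0.02,"z":0.003,"wx":0.005,"wy":0.145,"wz":0.017},{"x":0,"y":0.045,"z":0.003,"wx":0.005,"wy":0.145,"wz":0.017},{"x":0,"y":0.05,"z":0.003,"wx":0.005,"wy":0.145,"wz":0.017},{"x":0,"y":0.05,"z":0.003,"wx":0.005,"wy":0.145,"wz":0.017}], jaw=-0.9, grip_force=50)

```text
clock: 16.35
eef_pos: [0.4869, 0.0502, 0.1844]
orientation: [-0.475, 0.525, -0.524, 0.473]
contact_force: [-0.5, -0.5, -0.8]
grip_width: 0.0813
```

```bash
python3 - <<'E'
from h import *
plan(((.4875,.0510,.138),-6))
E
```

```text
t 16.35 tcp [0.4869 0.0502 0.1844] jaw hdg -5.79 y [-0.002 -0.    -1.   ] F [-0.5 -0.5 -0.8] w 0.0813 q [0.08 0.22 1.83 0.   1.09 0.18]
  -> (0.4875, 0.051, 0.138) -6  xyz [-0.0009  0.0464  0.0006]  w [0.004 0.007 0.001]
```

Request:
carry_out(steps=[{"x":-0.001,"y":0.025,"z":0.001,"wx":0,"wy":0,"wz":0},{"x":-0.001,"y":0.045,"z":0.001,"wx":0,"wy":0,"wz":0},{"x":-0.001,"y":0.045,"z":0.001,"wx":0,"wy":0,"wz":0},{"x":-0.001,"y":0.045,"z":0.001,"wx":0,"wy":0,"wz":0}])

```text
clock: 16.75
eef_pos: [0.4887, 0.0512, 0.1405]
orientation: [-0.474, 0.525, -0.524, 0.474]
contact_force: [0.4, -0.7, 0.4]
grip_width: 0.0809
```

Request:
carry_out(steps=[{"x":0,"y":0,"z":0,"wx":0,"wy":0,"wz":0},{"x":0,"y":0,"z":0,"wx":0,"wy":0,"wz":0},{"x":0,"y":0,"z":0,"wx":0,"wy":0,"wz":0},{"x":0,"y":0,"z":0,"wx":0,"wy":0,"wz":0},{"x":0,"y":0,"z":0,"wx":0,"wy":0,"wz":0},{"x":0,"y":0,"z":0,"wx":0,"wy":0,"wz":0},{"x":0,"y":0,"z":0,"wx":0,"wy":0,"wz":0}], jaw=1, grip_force=50)

```text
clock: 17.45
eef_pos: [0.4885, 0.0511, 0.1417]
orientation: [-0.474, 0.525, -0.524, 0.474]
contact_force: [-1.6, -0.3, 5.9]
grip_width: 0.028
```

```bash
python3 - <<'E'
from h import *
plan()
cal=eyes.calibration("wrist"); im=eyes.capture("wrist"); np.save("cal11.npy",cal,allow_pickle=True);cv2.imwrite("pics/w11.png",im)
E
```

```text
t 17.45 tcp [0.4885 0.0511 0.1417] jaw hdg -5.81 y [-0.001  0.    -1.   ] F [-1.6 -0.3  5.9] w 0.028 q [0.08 0.27 1.89 0.   0.99 0.18]
```

View pics/w11.png

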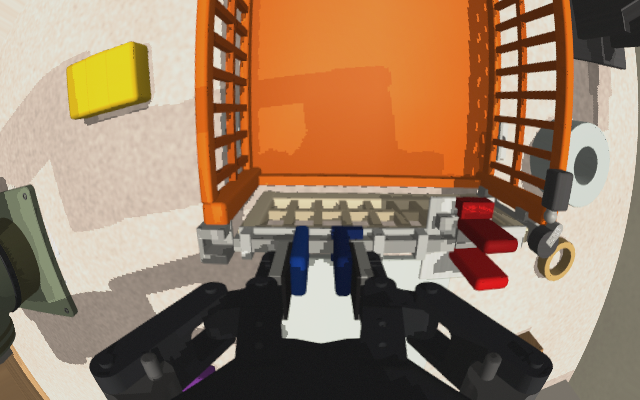

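Squeezed: the width is 28 mm and both blue tabs are together at (299,262) and (345,262). Now I'll pull along the arc (r = 0.152 m), turning with the gate.

Request:
carry_out(steps=[{"x":0.0066,"y":0,"z":0.0002,"wx":0,"wy":-0.087,"wz":0},{"x":0.0133,"y":0,"z":0.0006,"wx":0,"wy":-0.175,"wz":0},{"x":0.0199,"y":0,"z":0.0013,"wx":0,"wy":-0.262,"wz":0},{"x":0.0264,"y":0,"z":0.0023,"wx":0,"wy":-0.349,"wz":0}])

```text
clock: 17.9
eef_pos: [0.4876, 0.0244, 0.1418]
orientation: [0.519, -0.482, 0.48, -0.518]
contact_force: [0.2, 0.2, -1.7]
grip_width: 0.0282
```

```bash
cat >> h.py <<'E'
def arc(H,dth):
    "rows in tool frame rotating about hinge by dth deg each (CCW)"
    s=manip.read_state(); R0=Ro.from_quat(s["orientation"]).as_matrix(); p0=s["eef_pos"]
    plan(); v=p0-np.array([*H,p0[2]]); print("r",np.linalg.norm(v).round(4),"gate ang",(np.degrees(np.arctan2(v[1],v[0]))-(180-5.9))%360)
    for t in dth:
        R=Ro.from_rotvec([0,0,np.radians(t)]).as_matrix(); print(t,(R0.T@(R@v-v)).round(4),"wy",round(-np.radians(t)/.5,3))
E
python3 - <<'E'
from h import *
arc((.6397,.0351),[5,10,15,20,25])
E
```

```text
t 17.9 tcp [0.4876 0.0244 0.1418] jaw hdg 4.26 y [-0.002  0.    -1.   ] F [ 0.2  0.2 -1.7] w 0.0282 q [ 0.03  0.26  1.89  0.    0.99 -0.05]
r 0.1525 gate ang 9.94051884587833
5 [ 0.0133 -0.      0.0005] wy -0.175
10 [ 0.0265 -0.      0.0022] wy -0.349
15 [ 0.0395 -0.      0.005 ] wy -0.524
20 [ 0.0522 -0.      0.009 ] wy -0.698
25 [ 0.0645 -0.0001  0.014 ] wy -0.873
```

Request:
carry_out(steps=[{"x":0.0133,"y":0,"z":0.0005,"wx":0,"wy":-0.175,"wz":0},{"x":0.0265,"y":0,"z":0.0022,"wx":0,"wy":-0.349,"wz":0},{"x":0.0395,"y":0,"z":0.005,"wx":0,"wy":-0.524,"wz":0},{"x":0.0522,"y":0,"z":0.009,"wx":0,"wy":-0.698,"wz":0},{"x":0.0645,"y":0,"z":0.014,"wx":0,"wy":-0.873,"wz":0}])

```text
clock: 18.4
eef_pos: [0.5053, -0.0394, 0.1418]
orientation: [0.611, -0.358, 0.355, -0.61]
contact_force: [-1.3, 2.2, -0.7]
grip_width: 0.0279
```

```bash
python3 - <<'E'
from h import *
arc((.6397,.0351),[5,10,15,20,25])
im=eyes.capture("wrist"); cv2.imwrite("pics/w12.png",im)
E
```

```text
t 18.4 tcp [ 0.5053 -0.0394  0.1418] jaw hdg 29.43 y [-0.005  0.    -1.   ] F [-1.3  2.2 -0.7] w 0.0279 q [-0.1   0.29  1.85 -0.    1.   -0.61]
r 0.1537 gate ang 34.91211815159011
5 [ 0.0134 -0.      0.0005] wy -0.175
10 [ 0.0267 -0.0001  0.0021] wy -0.349
15 [ 0.0398 -0.0001  0.0049] wy -0.524
20 [ 0.0526 -0.0002  0.0089] wy -0.698
25 [ 0.0651 -0.0002  0.0139] wy -0.873
```

View pics/w12.png

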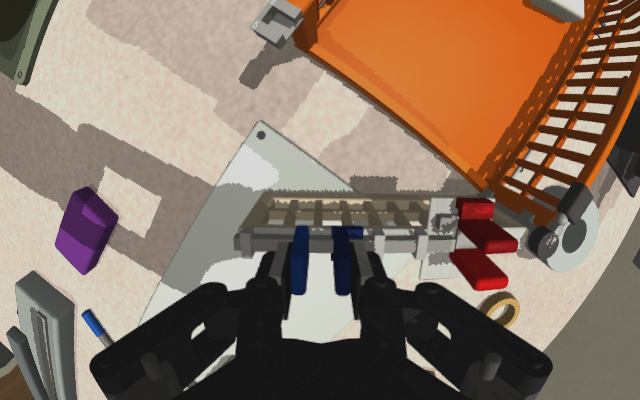

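The gate is following at about 35°, and it has left the keeper, which is at (275,20). Continuing.

Request:
carry_out(steps=[{"x":0.0134,"y":0,"z":0.0005,"wx":0,"wy":-0.175,"wz":0},{"x":0.0267,"y":0,"z":0.0021,"wx":0,"wy":-0.349,"wz":0},{"x":0.0398,"y":0,"z":0.0049,"wx":0,"wy":-0.524,"wz":0},{"x":0.0526,"y":0,"z":0.0089,"wx":0,"wy":-0.698,"wz":0},{"x":0.0651,"y":0,"z":0.0139,"wx":0,"wy":-0.873,"wz":0}])

```text
clock: 18.95
eef_pos: [0.5499, -0.0909, 0.1419]
orientation: [0.675, -0.216, 0.212, -0.673]
contact_force: [-1.8, 2.6, -0.5]
grip_width: 0.0282
```

```bash
python3 - <<'E'
from h import *
arc((.6397,.0351),[5,10,15,20,25])
E
```

```text
t 18.95 tcp [ 0.5499 -0.0909  0.1419] jaw hdg 54.74 y [-0.006 -0.002 -1.   ] F [-1.8  2.6 -0.5] w 0.0282 q [-0.18  0.37  1.73 -0.    1.05 -1.14]
r 0.1548 gate ang 60.432148346954364
5 [ 0.0135 -0.      0.0005] wy -0.175
10 [ 0.0269 -0.0001  0.0023] wy -0.349
15 [ 0.0401 -0.0002  0.0051] wy -0.524
20 [ 0.053  -0.0002  0.0091] wy -0.698
25 [ 0.0655 -0.0003  0.0143] wy -0.873
```

Request:
carry_out(steps=[{"x":0.0135,"y":0,"z":0.0005,"wx":0,"wy":-0.175,"wz":0},{"x":0.0269,"y":0,"z":0.0023,"wx":0,"wy":-0.349,"wz":0},{"x":0.0401,"y":0,"z":0.0051,"wx":0,"wy":-0.524,"wz":0},{"x":0.053,"y":0,"z":0.0091,"wx":0,"wy":-0.698,"wz":0},{"x":0.0655,"y":0,"z":0.0143,"wx":0,"wy":-0.873,"wz":0}])

```text
clock: 19.45
eef_pos: [0.6112, -0.1177, 0.1419]
orientation: [0.706, -0.065, 0.06, -0.703]
contact_force: [-3.6, -1.4, 0.5]
grip_width: 0.0283
```

```bash
python3 - <<'E'
from h import *
arc((.6397,.0351),[4,8,12,16,20])
E
```

```text
t 19.45 tcp [ 0.6112 -0.1177  0.1419] jaw hdg 79.93 y [-0.007 -0.004 -1.   ] F [-3.6 -1.4  0.5] w 0.0283 q [-0.21  0.46  1.58 -0.01  1.11 -1.6 ]
r 0.1554 gate ang 85.33183373234772
4 [ 0.0108 -0.0001  0.0003] wy -0.14
8 [ 0.0216 -0.0001  0.0013] wy -0.279
12 [ 0.0323 -0.0002  0.0031] wy -0.419
16 [ 0.0429 -0.0003  0.0056] wy -0.559
20 [ 0.0532 -0.0004  0.0089] wy -0.698
```

Request:
carry_out(steps=[{"x":0.0108,"y":0,"z":0.0003,"wx":0,"wy":-0.14,"wz":0},{"x":0.0216,"y":0,"z":0.0013,"wx":0,"wy":-0.279,"wz":0},{"x":0.0323,"y":0,"z":0.0031,"wx":0,"wy":-0.419,"wz":0},{"x":0.0429,"y":0,"z":0.0056,"wx":0,"wy":-0.559,"wz":0},{"x":0.0532,"y":0,"z":0.0089,"wx":0,"wy":-0.698,"wz":0},{"x":0.0532,"y":0,"z":0.0089,"wx":0,"wy":-0.698,"wz":0},{"x":0.0532,"y":0,"z":0.0089,"wx":0,"wy":-0.698,"wz":0}])

```text
clock: 20.15
eef_pos: [0.6646, -0.1185, 0.1419]
orientation: [0.706, 0.058, -0.064, -0.703]
contact_force: [-4.1, -1.5, 0.5]
grip_width: 0.0287
```

```bash
python3 - <<'E'
from h import *
arc((.6397,.0351),[4])
im=eyes.capture("wrist"); cv2.imwrite("pics/w13.png",im)
t=eyes.capture("scene"); cv2.imwrite("pics/sc3.png",t); crop(t,220,130,460,310,3.3,"pics/c13.png")
t=eyes.capture("top"); cv2.imwrite("pics/top3.png",t)
E
```

```text
t 20.15 tcp [ 0.6646 -0.1185  0.1419] jaw hdg 99.86 y [-0.008 -0.005 -1.   ] F [-4.1 -1.5  0.5] w 0.0287 q [-0.19  0.54  1.44 -0.01  1.17 -1.93]
r 0.1556 gate ang 105.1231944861303
4 [ 0.0109 -0.0001  0.0003] wy -0.14
```

View pics/w13.png

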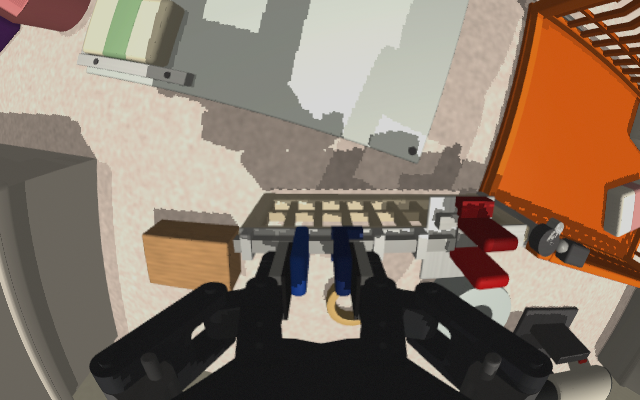

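View pics/c13.png

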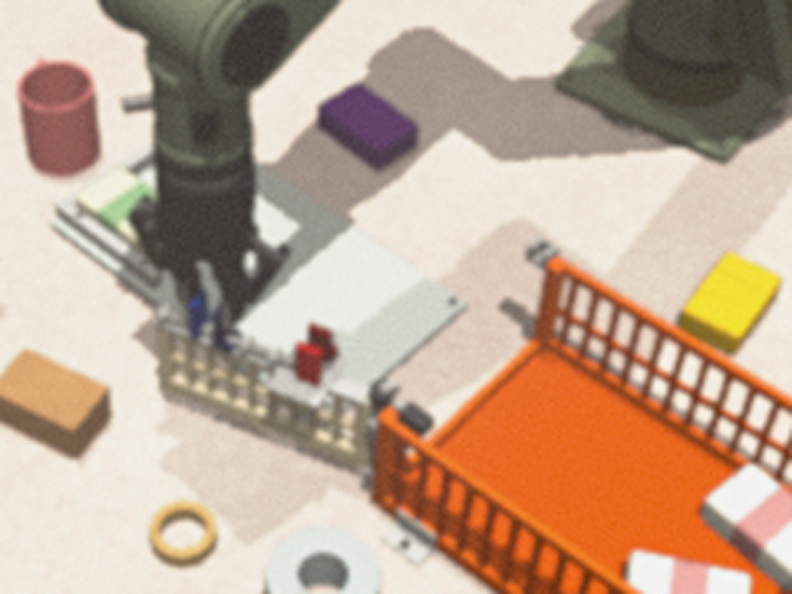

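View pics/top3.png

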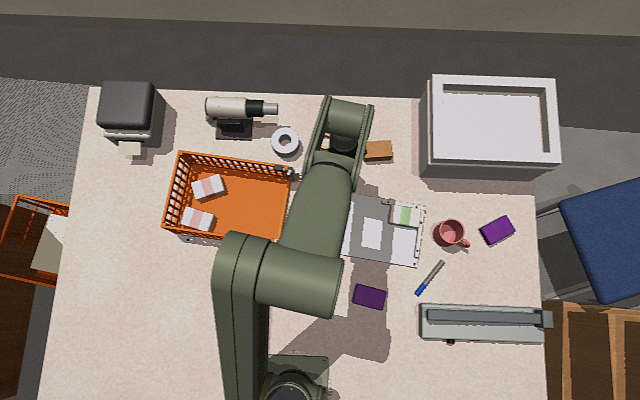

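The gate stands at about 105°, still held. The bar is in its corner at (403,214) in the top view. I'll compare the bar and the bystanders with the first picture.

```bash
python3 - <<'E'
from h import *
a=cv2.imread("pics/top0.png"); b=cv2.imread("pics/top3.png")
crop(b,355,130,475,250,5,"pics/c14.png")
def cen(im,lo,hi,box):
    x0,y0,x1,y1=box; h=cv2.cvtColor(im[y0:y1,x0:x1],cv2.COLOR_BGR2HSV); m=cv2.inRange(h,lo,hi); M=cv2.moments(m,True)
    return (round(x0+M["m10"]/max(M["m00"],1),1),round(y0+M["m01"]/max(M["m00"],1),1),int(M["m00"]))
for n,lo,hi,box in [("carton",(8,80,60),(20,255,255),(375,135,400,165)),("mug",(0,60,60),(179,200,255),(430,212,475,255)),("purple1",(125,80,30),(160,255,255),(345,275,395,320)),("purple2",(125,80,30),(160,255,255),(475,210,520,250)),("marker cap",(100,120,60),(125,255,255),(410,255,450,300)),("packs",(0,30,150),(179,90,255),(180,170,230,232))]:
    print(n,cen(a,lo,hi,box),cen(b,lo,hi,box))
w=onz("top",*(363,143),.045); print("carton corners",w,onz("top",363,158,.045),"gate tip",np.array([.6397,.0351])+.204*np.array([.6646-.6397,-.1185-.0351])/.1556)
E
```

```text
carton (383.0, 148.5, 274) (383.0, 148.6, 274)
mug (450.0, 233.4, 701) (450.0, 233.5, 739)
purple1 (369.0, 296.7, 624) (369.0, 296.7, 627)
purple2 (497.3, 229.5, 594) (497.1, 229.6, 600)
marker cap (420.0, 289.1, 70) (420.0, 289.1, 70)
packs (200.9, 201.6, 352) (200.6, 201.7, 369)
carton corners [ 0.7653264 -0.1900782  0.045    ] [ 0.71489197 -0.19117619  0.045     ] gate tip [ 0.67234524 -0.16627789]
```

View pics/c14.png

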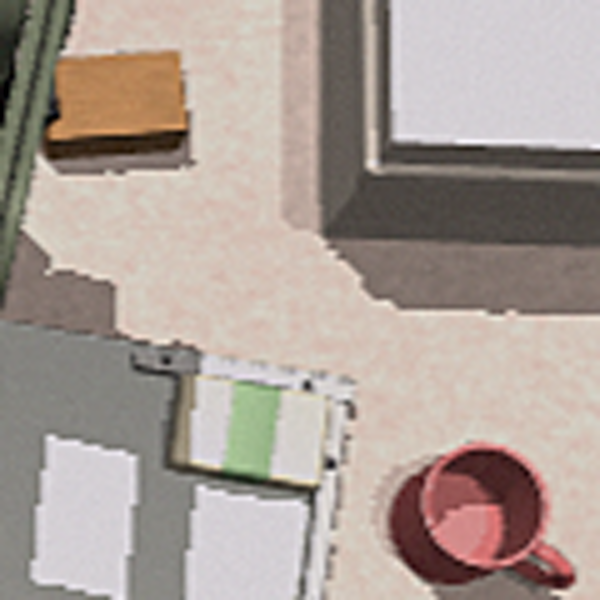

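The bar sits square against both stops and the bystanders haven't moved. The gate is held about 15° beyond square. Handing in.

```bash
python3 - <<'E'
from h import *
plan(); print(manip.close_job())
E
```

```text
t 20.3 tcp [ 0.6646 -0.1185  0.1419] jaw hdg 99.87 y [-0.007 -0.004 -1.   ] F [-3.8 -0.9  1.2] w 0.028 q [-0.19  0.54  1.44 -0.01  1.17 -1.93]
the job is handed in; nothing more can be done
None
```

The job is done and handed in at 20.3 s, with the gripper still holding the gate open at about 105° (1.83 rad), about 15° beyond square.

- **Bar:** I slid it by pushing only, first into the side stop and then into the end stop. At each stop the contact force rose and the bar stopped moving. The last top view shows it flush and square in the corner.
- **Locks:** I squeezed the red tabs until the jaws read 28 mm. A later wrist view put their centres about 23 mm apart, down from 36, so the lock is clear. I then squeezed the blue tabs, also to 28 mm, and kept them squeezed while pulling the gate round.
- **Other things on the bench:** The carton, mug, marker, packed bars and both purple look-alikes are within half a pixel of the first picture. I checked the tape, film roll and yellow look-alike only by eye; they look unmoved.
- **Disagreements:** My first estimates of the gate's yaw ranged from about -4° to -10°. A closer wrist view fitted -5.9° with under 2 mm of error, and I used that. The bar also met the end stop about 3 mm sooner than my board estimate predicted. Tool forces stayed under about 15 N in every reading I took.

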